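Check both ends of a shaft coupling in the gauge channel

TASK

Check both ends of the square clamp coupling in the gauge on the bench: slide its blue end along the channel until the red plunger is pressed fully home against the end bar and hold it there for a moment. Then draw it out, turn it end for end and slide the orange end fully home in the same way. Leave it there flat on the base plate with the plunger pressed, let go, and do not disturb the other parts.

Things in the scene. Friction and masses are not known exactly. Their poses are not given: they have to be found in the camera images.
- coupling: loose aluminium clamp coupling, 110 long (x) x 40 wide (y) x 40 mm tall (z), 0.26 kg: two square ends, each 38 mm long, joined by a round waist of 38 mm diameter. A 14 mm wide blue band runs round the +x end, an orange band round the -x end. Starts lying on the bench, z up. Origin: centre of its underside. Too long to grip lengthwise: grip across its width.
- blue_end (a point): centre of the coupling's blue end face, 55 mm from the coupling's origin along its +x, 20 mm above its underside; axes as the coupling
- orange_end (a point): centre of the coupling's orange end face, 55 mm from the coupling's origin along its -x, 20 mm above its underside; axes as the coupling
- fixture: gauge fixed to the bench: a channel of two aluminium cheeks, closed by a green end bar, open above and in front, on a dark steel base plate 170 (x) x 110 (y) x 10 mm thick, whose top is the channel floor. Origin: centre of the plate's underside, at bench height; x runs along the channel from its mouth to the end bar; z up. Cheeks are 40 mm tall above the plate, the end bar 46 mm.
- stop_face (a point): centre of the end bar's face that closes the channel: fixture x = 50, y = 0, z = 30 mm; axes as the fixture. The bar is 18 mm thick and 100 mm wide
- mouth (a point): middle of the channel's mouth on its floor: fixture x = 0, y = 0, z = 10 mm; axes as the fixture. Channel 44 mm wide; cheeks 12 mm thick reach from here 50 mm to the end bar; thin lips flare outwards 0.5 rad over the 13 mm before it. With one end home, the coupling's last 47 mm stand clear of the lips over the base plate; fingers do not fit between the cheeks
- plunger (a joint): travel (m) of the red spring plunger that stands out of the end bar into the channel: 0 = out (its pad 8 mm in front of the end bar's face), 0.008 = pad level with the end bar's face, i.e. fully home. Light spring, 0.5 N at full travel; it comes back out when released.
- plunger_pad (a point): centre of the plunger's red pad, front face (34 mm wide, 28 mm tall); moves along the fixture's x with the plunger; axes as the fixture
- spool_a: turned aluminium spool-shaped coupling standing on end, 56 mm flanges, 55 mm tall; loose, a bystander to be left alone; origin: centre of its underside
- spool_b: turned aluminium spool-shaped coupling standing on end, 50 mm flanges, 50 mm tall; loose, a bystander to be left alone; origin: centre of its underside
- sleeve_a: aluminium sleeve (short tube) standing on end, 56 mm outside, 45 mm tall; loose, a bystander to be left alone; origin: centre of its underside
- sleeve_b: steel sleeve (short tube) standing on end, 48 mm outside, 40 mm tall; loose, a bystander to be left alone; origin: centre of its underside
- flange_hub: steel hub on a round flange, 84 mm flange, 42 mm tall; loose, a bystander to be left alone; origin: centre of its underside
There are look-alikes about, which are no part of the job. What is meant by the fixture is not pink, and is the larger of those in its own colour. What is shaped like the coupling but yellow is not meant.

How it is judged:
By the outcome, as a careful person would: the job done as asked, in the order asked, and still so for the second after the job is handed in, with the robot touching nothing.
It also fails if it takes over 70 s, if anything falls off the work surface, if the arm or the gripper's body presses on something with over 40 N, if the wrist force passes 120 N, or if a joint passes its speed limit or range.

ROBOT

A 6-joint arm with a two-finger parallel gripper is mounted at the origin on the work surface. World frame = base frame: x ahead of the robot, y to its left, z up, the work surface at z = 0. Lengths are in mm, angles in degrees, forces in N, time in s.
With the tool pointing down it reaches from about 300 to 850 mm from the base axis. Payload 4.2 kg.
Tool frame: the origin (TCP) lies at the very end of the fingers, on their centre line; the grasp point (between the pads) lies 19 mm behind it; z points along the fingers, y is the line along which they close (so a half turn about z gives the same grasp; the last joint's range is limited). The gripper opens to 91 mm and grips with 3 to 60 N. Pads are 32 mm wide; open, the fingers measure 118 mm over their backs; the gripper's body (76 mm by 178 mm) begins 60 mm behind the grasp point.
Start: joints at [67.494, 18.312, 89.639, -0, 72.044, -1.146], TCP at [209.433, 535.522, 188.176] pointing down, gripper open.
Joint ranges: [-177.97, 177.97], [-48.28, 115.42], [12.27, 149.76], [-77.06, 257.06], [2.81, 150.46], [-146.56, 146.56]. Speed limits (degrees/s): [147.25, 147.25, 180, 180, 180, 180].

INTERFACE

Orientations are given as [roll, pitch, yaw] about the fixed x, y, z axes, in that order (R = Rz(yaw) Ry(pitch) Rx(roll)).
In Python, from workcell import env, grab_frame gives the robot as it stands. The module is installed in compiled form; this text tells all that it offers.
- The arm moves only by the tool move_arm, never from a script. Its argument "plan" is a list of rows, each an object of numbers: "tx", "ty", "tz": the shift along the tool's x, y, z in cm; "wx", "wy", "wz": the turn, a rotation vector about the tool's x, y, z in rad. In form: [{"tx": .., "ty": .., "tz": .., "wx": .., "wy": .., "wz": ..}, ...]. A call has 1 to 12 rows; each row shifts and turns the commanded pose from where the row before left it, along the tool's axes as they then stand; what a row does not reach is not made up. A row lasts 1/12 s, in which the tool goes at most 41.7 mm and 7.16 degrees, less where a joint would pass 70% of its speed; a pose out of reach is approached as far as the arm can. A call is refused whole if a number of a shift passes 4.17 or a number of a turn 0.125, either way. A call with a gripper value outside its range is refused whole. "gripper" is the finger opening in cm, from 0 to 9.12, set as the call begins (left out, the last holds). The fingers move at their own pace and stop on an object; "force" is the grip in N (left out, the last holds). Time passes only in rows, so rows that do not move let the fingers close. It gives the time, the measured TCP pose, the force, the opening and the grip force at its end, in the units of the state.
- env.state(): the state, without advancing time (a new reading comes with each control period).
- grab_frame(name): name is "scene" or "top" or "wrist"; returns a dict with "color" (384x512x3 uint8, red, green, blue), "vfov" (degrees; the focal length in pixels is half the picture's height over the tangent of half this angle, whatever the lens; pixels are square), "cx", "cy" (the principal point, pixels), "view" (4x4, takes a point from world to camera coordinates). Camera axes: x right, y up, looking along -z (the intrinsics and any distortion apply to the point x, -y, -z); pixel columns grow to the right and rows downward; lengths in mm; the calibration is good to about 2 mm. A picture is of the moment at which its call begins. There is no depth.
- env.job_done(): hands the job in; it is judged then, once.
The state is a dict: "time_s": time; "qpos": joint angles; "qvel": joint speeds; "effort": joint torques, N m; "ee_pos": TCP position; "ee_rot": TCP orientation; "force": force on the tool from outside, world axes, zero at the start; "torque": the same for the moment, N m; "gripper_width": finger opening in mm; "gripper_force": force on a finger pad.
Only numpy, scipy, OpenCV 4.12 (cv2) and the standard library are available. Lean on these libraries where they do the work, as an engineer would, in place of code of your own. Each camera call takes 0.05 s, during which the arm holds its last target. There are 200 camera calls.

## Working session

There is one attempt and no reset: what is moved stays moved. The work goes in short steps, Python scripts to look and compute and a tool call to move; the robot and the scene stay as the last step left them, time stands still between calls to the robot, and variables do not carry over. Pictures are saved under pics/ and viewed, at most 10 in all, crops included, and the job is handed in when it is done.

Besides the shell and the picture viewer there is one more tool, called after ">>>" as name(argument=value, ...) on one line, values as JSON. move_arm: Moves the arm, as the interface text tells. Its arguments: {"type":"object","properties":{"plan":{"type":"array","items":{"type":"object","properties":{"tx":{"type":"number"},"ty":{"type":"number"},"tz":{"type":"number"},"wx":{"type":"number"},"wy":{"type":"number"},"wz":{"type":"number"}}}},"gripper":{"type":"number"},"force":{"type":"number"}},"required":["plan"]}

```bash
mkdir -p pics
python3 - <<'E'
from workcell import env, grab_frame
import cv2,numpy as np,pickle
fs={}
for n in ("scene","top","wrist"):
    f=grab_frame(n); fs[n]=f; print(n,{k:v for k,v in f.items() if k not in("color","view")},np.round(f["view"],3).tolist())
pickle.dump(fs,open("f0.pkl","wb"))
a=[cv2.cvtColor(fs[n]["color"],cv2.COLOR_RGB2BGR) for n in fs]
cv2.imwrite("pics/top.png",cv2.resize(a[1],(780,585),interpolation=cv2.INTER_CUBIC))
cv2.imwrite("pics/scene.png",cv2.resize(a[0],(780,585),interpolation=cv2.INTER_CUBIC))
print(env.state())
E
```

```text
scene {'vfov': 57.23799255510277, 'cx': 256.39480085885685, 'cy': 193.7423136512178} [[0.139, 0.99, -0.016, -83.85], [-0.7, 0.109, 0.705, 300.069], [0.7, -0.087, 0.709, -1218.09], [0.0, 0.0, 0.0, 1.0]]
top {'vfov': 44.099309318507004, 'cx': 256.9341501150335, 'cy': 193.9641592126917} [[-0.027, -1.0, -0.004, 15.077], [0.992, -0.027, 0.121, -491.455], [-0.122, -0.0, 0.993, -1376.144], [0.0, 0.0, 0.0, 1.0]]
wrist {'vfov': 61.53935581771003, 'cx': 253.48066715947024, 'cy': 193.65927738015188} [[0.364, 0.931, -0.002, -574.97], [-0.897, 0.35, -0.269, 31.302], [-0.25, 0.099, 0.963, -390.77], [0.0, 0.0, 0.0, 1.0]]
{'time_s': 0.15, 'qpos': array([ 6.74936842e+01,  1.83435850e+01,  8.96880578e+01,  8.68572004e-04,
        7.20430821e+01, -1.14579909e+00]), 'qvel': array([-0.01690618, -0.17566398, -0.18389977, -0.02106812, -0.04321593,
        0.01994514]), 'effort': array([ 3.46818924e-04, -4.12767899e+01, -2.32157618e+01,  7.27279088e-02,
        4.31679294e-02, -6.97871883e-05]), 'ee_pos': array([209.27949289, 535.14447548, 187.52537625]), 'ee_rot': array([-1.79925307e+02, -2.31999367e-03,  1.58639213e+02]), 'force': array([-0.09466558, -0.94212127,  0.13608308]), 'torque': array([0.02659298, 0.0124527 , 0.02305175]), 'gripper_force': 0.0, 'gripper_width': 91.74289136549277}
```

View pics/top.png

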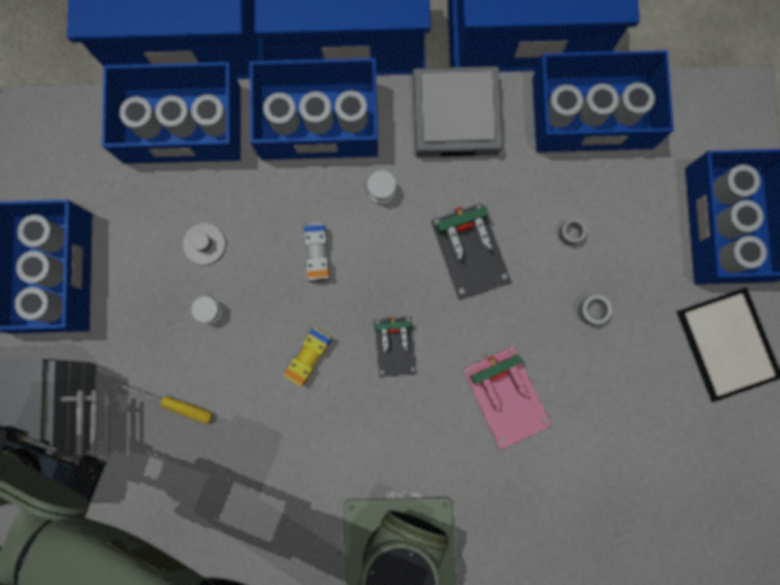

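View pics/scene.png

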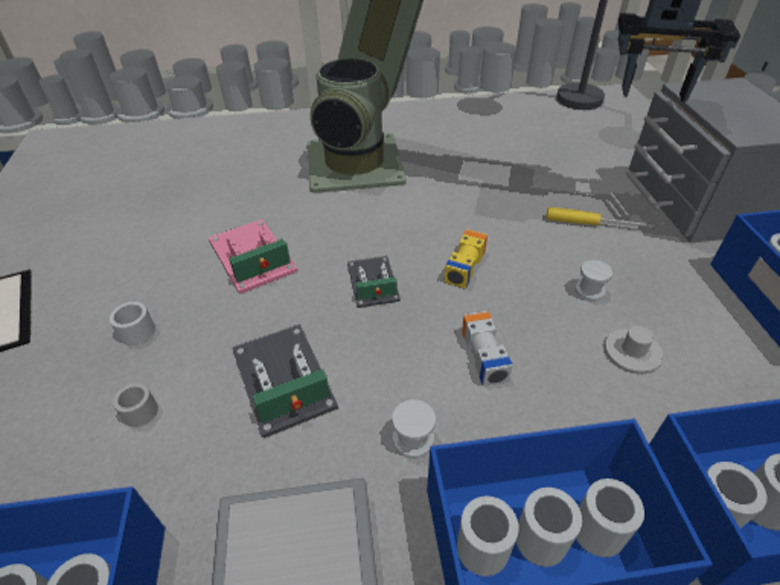

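The large dark fixture at about (470,250) in the top picture is the one meant. The small dark one at (395,347) and the pink one at (507,397) are look-alikes. The aluminium coupling at (316,252), blue end up and orange end down, is the one meant, and the yellow one at (308,357) is a decoy. Next I'll measure both and confirm in a crop.

```bash
cat > h.py <<'E'
import numpy as np,cv2
def ray(f,uv):
    uv=np.atleast_2d(uv).astype(float);F=f["color"].shape[0]/2/np.tan(np.radians(f["vfov"]/2))
    d=np.c_[(uv[:,0]-f["cx"])/F,-(uv[:,1]-f["cy"])/F,-np.ones(len(uv))]
    V=f["view"];R=V[:3,:3];return -R.T@V[:3,3], d@R
def onplane(f,uv,z):
    c,d=ray(f,uv);return c+d*((z-c[2])/d[:,2])[:,None]
def proj(f,P):
    P=np.atleast_2d(P);F=f["color"].shape[0]/2/np.tan(np.radians(f["vfov"]/2));V=f["view"]
    p=P@V[:3,:3].T+V[:3,3];return np.c_[f["cx"]+F*p[:,0]/-p[:,2],f["cy"]-F*p[:,1]/-p[:,2]]
def hsv(f):return cv2.cvtColor(f["color"],cv2.COLOR_RGB2HSV)
def blobs(m,amin=20):
    n,l,s,c=cv2.connectedComponentsWithStats(m.astype(np.uint8));return [(c[i],s[i,4],l==i) for i in range(1,n) if s[i,4]>=amin]
def masks(f):
    h=hsv(f);H,S,V=h[...,0],h[...,1],h[...,2]
    return dict(blue=(H>105)&(H<125)&(S>130)&(V>60),orange=(H>5)&(H<20)&(S>130)&(V>100),green=(H>60)&(H<95)&(S>100),red=((H<5)|(H>174))&(S>140),dark=(V<85)&(S<60))
E
python3 - <<'E'
from h import *;import pickle
fs=pickle.load(open("f0.pkl","rb"))
f=fs["top"];m=masks(f)
for k,z in(("blue",40),("orange",40),("green",56),("red",40),("dark",10)):
    for c,a,mm in blobs(m[k]):
        if 180<c[0]<360 and 110<c[1]<300:
            r=cv2.minAreaRect(np.argwhere(mm)[:,::-1].astype(np.float32))
            q=onplane(f,cv2.boxPoints(r),z)
            print(k,np.round(c,1),a,"c",onplane(f,c,z).round(1)[0,:2],"box",q[:,:2].round(0).tolist())
a=cv2.cvtColor(f["color"],cv2.COLOR_RGB2BGR)[120:260,180:350]
cv2.imwrite("pics/crop.png",cv2.resize(a,None,fx=4.2,fy=4.2,interpolation=cv2.INTER_CUBIC))
f=fs["scene"];m=masks(f)
for k,z in(("blue",20),("orange",20),("green",56)):
    for c,a,mm in blobs(m[k]):
        if 100<c[0]<340 and 150<c[1]<280: print("scene",k,c.round(1),a,onplane(f,c,z).round(1)[0,:2])
E
```

```text
blue [206.2 149.4] 33 c [628.5 149.2] box [[631.0, 168.0], [634.0, 132.0], [626.0, 132.0], [623.0, 167.0]]
blue [210.  220.5] 33 c [415.9 141. ] box [[423.0, 159.0], [429.0, 155.0], [409.0, 123.0], [403.0, 127.0]]
orange [208.9 179.2] 39 c [538.5 142.5] box [[541.0, 163.0], [544.0, 124.0], [535.0, 124.0], [533.0, 163.0]]
orange [193.5 247.1] 51 c [340.  190.2] box [[347.0, 211.0], [355.0, 205.0], [334.0, 171.0], [325.0, 176.0]]
green [302.4 143.7] 160 c [ 634.  -136.4] box [[627.0, -89.0], [659.0, -180.0], [639.0, -187.0], [608.0, -95.0]]
green [258.3 213.2] 48 c [432.2  -0.9] box [[435.0, 29.0], [436.0, -29.0], [429.0, -29.0], [428.0, 29.0]]
green [325.3 242.1] 111 c [ 343.9 -191. ] box [[330.0, -147.0], [367.0, -232.0], [358.0, -236.0], [321.0, -151.0]]
red [304.9 148.7] 37 c [ 622.4 -145.1] box [[622.0, -128.0], [632.0, -160.0], [623.0, -163.0], [613.0, -131.0]]
red [327.2 246.5] 26 c [ 331.3 -198.2] box [[327.0, -182.0], [341.0, -214.0], [337.0, -216.0], [322.0, -184.0]]
dark [259.3 130.4] 55 c [689.8 -11. ] box [[679.0, 12.0], [713.0, -17.0], [700.0, -31.0], [666.0, -3.0]]
dark 
[... 256 characters left out ...]
8] box [[626.0, 132.0], [626.0, 123.0], [577.0, 123.0], [577.0, 133.0]]
dark [213.5 181.9] 54 c [534.4 131.7] box [[527.0, 159.0], [565.0, 124.0], [544.0, 103.0], [507.0, 138.0]]
dark [259.8 232.1] 597 c [379.3  -3.7] box [[438.0, 36.0], [439.0, -39.0], [339.0, -41.0], [337.0, 34.0]]
dark [210.2 237. ] 84 c [368.9 144. ] box [[326.0, 176.0], [413.0, 123.0], [408.0, 113.0], [321.0, 166.0]]
scene blue [300.6 173.7] 39 [395.3 148.9]
scene blue [323.3 239.3] 107 [616.8 149.2]
scene orange [313.  154.9] 57 [323.4 201.4]
scene orange [312.3 207.8] 68 [520.5 148.8]
scene green [169.6 170.6] 491 [ 370.3 -191. ]
scene green [246.5 188.8] 215 [467.3  -4. ]
scene green [190.7 259.3] 775 [ 651.8 -139.5]
```

View pics/crop.png

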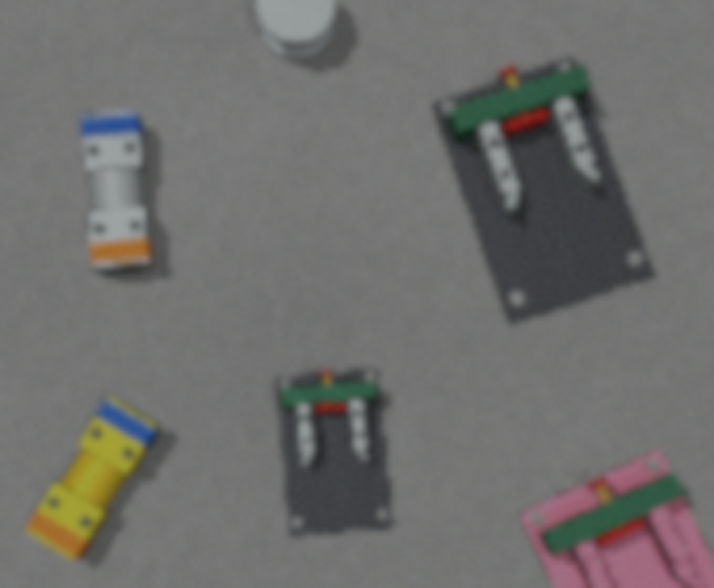

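The crop confirms both picks: the aluminium coupling at crop (115,190), and the large dark fixture at crop (545,195) with its bar at the far end. Next I'll work out the wrist camera's offset and the move to a hover.

```bash
cat >> h.py <<'E'
from scipy.spatial.transform import Rotation as Ro
def pose(s):return np.array(s["ee_pos"]),Ro.from_euler("xyz",s["ee_rot"],degrees=True)
def togo(s,p,yaw):
    """shift in tool axes (cm) as tool stands, and rotvec (rad, tool) to reach p, roll 180, yaw"""
    p0,R=pose(s);T=Ro.from_euler("xyz",[180,0,yaw],degrees=True)
    return (R.inv().apply(np.array(p)-p0)/10).round(3),(R.inv()*T).as_rotvec().round(4)
E
python3 - <<'E'
from h import *;import pickle
from workcell import env
f=pickle.load(open("f0.pkl","rb"))["wrist"];s=env.state();p,R=pose(s)
V=f["view"];c=-V[:3,:3].T@V[:3,3];print("cam in tool",R.inv().apply(c-p).round(1),"look",R.inv().apply(-V[2,:3]).round(3))
T=Ro.from_euler("xyz",[180,0,184.2],degrees=True)
print("cam world offset at yaw184",T.apply(R.inv().apply(c-p)).round(0),"look",T.apply(R.inv().apply(-V[2,:3])).round(3))
print(togo(s,[545,140,188],184.2))
E
```

```text
cam in tool [  74.8    0.7 -196.4] look [-0.269 -0.     0.963]
cam world offset at yaw184 [-75.  -5. 196.] look [ 0.268  0.019 -0.963]
(array([-4.5659e+01, -2.4572e+01, -1.7000e-02]), array([-1.300e-03, -3.000e-04, -4.461e-01]))
```

>>> move_arm(plan=[{"tx": -2.84,"ty": -2.08},{"tx": -2.84,"ty": -2.08},{"tx": -2.84,"ty": -2.08},{"tx": -2.84,"ty": -2.08},{"tx": -2.84,"ty": -2.08},{"tx": -2.84,"ty": -2.08},{"tx": -2.84,"ty": -2.08},{"tx": -2.84,"ty": -2.08},{"tx": -2.84,"ty": -2.08},{"tx": -2.84,"ty": -2.08},{"tx": -2.84,"ty": -2.08},{"tx": -2.84,"ty": -2.08}], gripper=9)

```text
schema error: expected keys tx, ty, tz, wx, wy, wz
```

>>> move_arm(plan=[{"tx": -2.84,"ty": -2.08},{"tx": -2.84,"ty": -2.08},{"tx": -2.84,"ty": -2.08},{"tx": -2.84,"ty": -2.08},{"tx": -2.84,"ty": -2.08},{"tx": -2.84,"ty": -2.08},{"wz": -0.112},{"wz": -0.112},{"wz": -0.112},{"wz": -0.112},{},{}])

```text
schema error: expected keys tx, ty, tz, wx, wy, wz
```

Run:
```python
from h import *;import pickle
from workcell import env,grab_frame
f=grab_frame("wrist");pickle.dump(f,open("f1.pkl","wb"));m=masks(f)
s=env.state();print(s["time_s"],s["ee_pos"],s["ee_rot"])
a=cv2.cvtColor(f["color"],cv2.COLOR_RGB2BGR);cv2.imwrite("pics/w1.png",cv2.resize(a,(780,585),interpolation=cv2.INTER_CUBIC))
for k,z in(("blue",40),("orange",40),("green",56),("red",30),("dark",10)):
    for c,a,mm in blobs(m[k],60):
        q=onplane(f,cv2.boxPoints(cv2.minAreaRect(np.argwhere(mm)[:,::-1].astype(np.float32))),z)
        print(k,np.round(c,1),a,onplane(f,c,z).round(1)[0,:2],q[:,:2].round(0).tolist())
```

```text
0.2 [209.30748603 535.20497489 187.6383886 ] [-1.79937951e+02 -2.52553718e-03  1.58637929e+02]
blue [498.6   2.7] 100 [138.6 813.3] [[134.0, 807.0], [141.0, 825.0], [147.0, 824.0], [140.0, 806.0]]
dark [471.3   9.2] 217 [134.2 807.8] [[124.0, 788.0], [124.0, 814.0], [142.0, 818.0], [143.0, 791.0]]
dark [292.7 287.6] 31792 [374.6 526.2] [[45.0, 382.0], [221.0, 834.0], [635.0, 767.0], [404.0, 174.0]]
dark [265.3 220.3] 135 [274.  526.1] [[230.0, 525.0], [232.0, 538.0], [330.0, 525.0], [328.0, 512.0]]
dark [ 32.1 286.5] 3348 [249.  208.7] [[172.0, 210.0], [213.0, 315.0], [368.0, 229.0], [322.0, 111.0]]
dark [436.6 317.8] 69 [488.6 691.5] [[482.0, 678.0], [478.0, 700.0], [498.0, 703.0], [502.0, 681.0]]
dark [ 68.3 344.4] 113 [345.5 206.9] [[333.0, 188.0], [335.0, 234.0], [360.0, 228.0], [359.0, 181.0]]
dark [431.8 351. ] 300 [539.2 673.2] [[544.0, 635.0], [512.0, 644.0], [537.0, 708.0], [570.0, 701.0]]
dark [480.3 354.6] 122 [569.7 735. ] [[555.0, 720.0], [550.0, 747.0], [586.0, 753.0], [592.0, 726.0]]
dark [467.7 359.5] 85 [571.7 716.9] [[564.0, 701.0], [551.0, 713.0], [580.0, 732.0], [594.0, 719.0]]
dark [ 94.7 370.9] 219 [398.6 219. ] [[369.0, 207.0], [372.0, 243.0], [421.0, 228.0], [418.0, 191.0]]
dark [ 37.4 377.2] 321 [378.5 137.1] [[347.0, 105.0], [382.0, 195.0], [407.0, 181.0], [371.0, 89.0]]
```

View pics/w1.png

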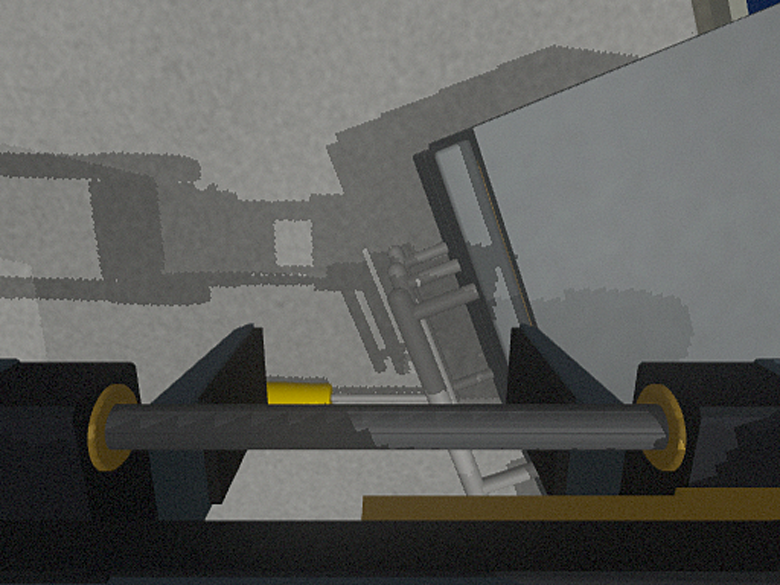

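The wrist picture shows only the drawers, because that move was refused: every key is needed in each row. The gripper hides the rows below about 330 of 585, so I'll hover farther back.

>>> move_arm(plan=[{"tx": -2.43,"ty": -2.24,"tz": 0,"wx": 0,"wy": 0,"wz": 0},{"tx": -2.43,"ty": -2.24,"tz": 0,"wx": 0,"wy": 0,"wz": 0},{"tx": -2.43,"ty": -2.24,"tz": 0,"wx": 0,"wy": 0,"wz": 0},{"tx": -2.43,"ty": -2.24,"tz": 0,"wx": 0,"wy": 0,"wz": 0},{"tx": -2.43,"ty": -2.24,"tz": 0,"wx": 0,"wy": 0,"wz": 0},{"tx": -2.43,"ty": -2.24,"tz": 0,"wx": 0,"wy": 0,"wz": 0},{"tx": -2.43,"ty": -2.24,"tz": 0,"wx": 0,"wy": 0,"wz": 0},{"tx": -2.43,"ty": -2.24,"tz": 0,"wx": 0,"wy": 0,"wz": 0},{"tx": -2.43,"ty": -2.24,"tz": 0,"wx": 0,"wy": 0,"wz": 0},{"tx": -2.43,"ty": -2.24,"tz": 0,"wx": 0,"wy": 0,"wz": 0},{"tx": -2.43,"ty": -2.24,"tz": 0,"wx": 0,"wy": 0,"wz": 0},{"tx": -2.43,"ty": -2.24,"tz": 0,"wx": 0,"wy": 0,"wz": 0}], gripper=9)

```text
time_s: 1.2
ee_pos: [383.4, 177.4, 188.2]
ee_rot: [180.0, 0.0, 158.6]
force: [-0.3, 0.3, 0.3]
gripper_width: 90.1
gripper_force: 0.0
```

>>> move_arm(plan=[{"tx": -2.43,"ty": -2.24,"tz": 0,"wx": 0,"wy": 0,"wz": 0},{"tx": -2.43,"ty": -2.24,"tz": 0,"wx": 0,"wy": 0,"wz": 0},{"tx": -2.43,"ty": -2.24,"tz": 0,"wx": 0,"wy": 0,"wz": 0},{"tx": -2.43,"ty": -2.24,"tz": 0,"wx": 0,"wy": 0,"wz": 0},{"tx": -2.43,"ty": -2.24,"tz": 0,"wx": 0,"wy": 0,"wz": 0},{"tx": -2.43,"ty": -2.24,"tz": 0,"wx": 0,"wy": 0,"wz": 0},{"tx": 0,"ty": 0,"tz": 0,"wx": 0,"wy": 0,"wz": -0.112},{"tx": 0,"ty": 0,"tz": 0,"wx": 0,"wy": 0,"wz": -0.112},{"tx": 0,"ty": 0,"tz": 0,"wx": 0,"wy": 0,"wz": -0.112},{"tx": 0,"ty": 0,"tz": 0,"wx": 0,"wy": 0,"wz": -0.112},{"tx": 0,"ty": 0,"tz": 0,"wx": 0,"wy": 0,"wz": 0},{"tx": 0,"ty": 0,"tz": 0,"wx": 0,"wy": 0,"wz": 0}])

```text
time_s: 2.2
ee_pos: [469.8, 0.7, 188.0]
ee_rot: [180.0, -0.0, -175.9]
force: [-0.2, 0.1, -0.2]
gripper_width: 90.3
gripper_force: 0.0
```

Run:
```python
from h import *;import pickle
from workcell import env,grab_frame
f=grab_frame("wrist");pickle.dump(f,open("f1.pkl","wb"));m=masks(f)
s=env.state();print(s["time_s"],s["ee_pos"],s["ee_rot"])
a=cv2.cvtColor(f["color"],cv2.COLOR_RGB2BGR);cv2.imwrite("pics/w2.png",cv2.resize(a,(780,585),interpolation=cv2.INTER_CUBIC))
for k,z in(("blue",40),("orange",40),("green",56),("red",30),("dark",10)):
    for c,a,mm in blobs(m[k],60):
        q=onplane(f,cv2.boxPoints(cv2.minAreaRect(np.argwhere(mm)[:,::-1].astype(np.float32))),z)
        print(k,np.round(c,1),a,onplane(f,c,z).round(1)[0,:2],q[:,:2].round(0).tolist())
```

```text
2.25 [469.82117927   0.74747845 188.05321127] [ 1.79993645e+02 -1.02094341e-02 -1.75839259e+02]
blue [389.2 134.8] 509 [416.6 140.7] [[410.0, 113.0], [396.0, 120.0], [419.0, 164.0], [434.0, 157.0]]
blue [346.4 304.5] 68 [623.8 126.3] [[613.0, 116.0], [610.0, 120.0], [635.0, 135.0], [638.0, 131.0]]
orange [429.5  51.4] 68 [333.2 165.4] [[335.0, 156.0], [325.0, 173.0], [330.0, 178.0], [341.0, 160.0]]
orange [452.6  62.2] 614 [341.4 190.5] [[336.0, 169.0], [325.0, 178.0], [347.0, 212.0], [359.0, 204.0]]
orange [385.1 240.4] 96 [536.2 158.3] [[544.0, 148.0], [532.0, 147.0], [531.0, 164.0], [544.0, 166.0]]
green [52.  33.5] 1508 [ 346.2 -195.7] [[356.0, -242.0], [318.0, -151.0], [338.0, -143.0], [378.0, -235.0]]
green [258.8 140.9] 506 [431.1   3.6] [[427.0, -32.0], [422.0, 29.0], [434.0, 30.0], [439.0, -31.0]]
red [54.2 17.8] 153 [ 327.9 -207.3] [[333.0, -224.0], [319.0, -190.0], [322.0, -189.0], [337.0, -223.0]]
red [73.  58.8] 100 [ 364.6 -191.6] [[364.0, -200.0], [359.0, -185.0], [366.0, -183.0], [371.0, -199.0]]
red [254.7 131.4] 92 [424.  -1.] [[422.0, -12.0], [421.0, 10.0], [426.0,
[... 874 characters left out ...]
.5] [[709.0, 278.0], [689.0, 284.0], [711.0, 322.0], [731.0, 316.0]]
dark [475.2 347.3] 126 [698.4 326.6] [[709.0, 296.0], [685.0, 294.0], [689.0, 344.0], [714.0, 348.0]]
dark [501.2 357.8] 71 [713.2 367.4] [[706.0, 355.0], [701.0, 368.0], [726.0, 381.0], [732.0, 368.0]]
dark [ 52.7 369.4] 97 [ 778.8 -262.9] [[772.0, -282.0], [757.0, -242.0], [778.0, -239.0], [793.0, -280.0]]
dark [ 16.5 377.3] 195 [ 796.5 -315.9] [[809.0, -341.0], [780.0, -337.0], [776.0, -288.0], [805.0, -291.0]]
dark [ 46.  379.3] 82 [ 797.  -274.1] [[804.0, -294.0], [787.0, -290.0], [790.0, -253.0], [807.0, -256.0]]
dark [ 83.3 378. ] 71 [ 790.9 -220.6] [[784.0, -232.0], [776.0, -210.0], [796.0, -207.0], [804.0, -230.0]]
```

View pics/w2.png

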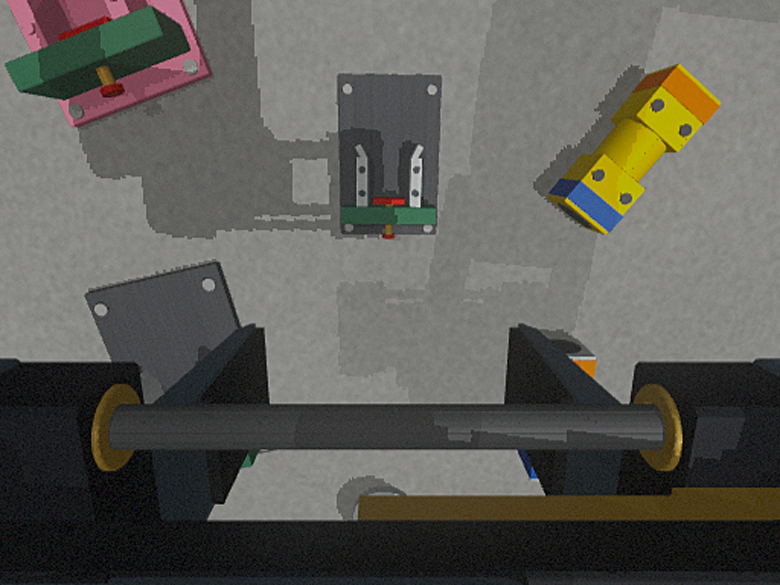

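The picture shows the lookalike small fixture at about (390,150), the pink one and the yellow one. The target plate at (160,340) and the coupling at (580,360) are half hidden by the gripper. Image-up is world −x, so I'll move farther out in +x.

>>> move_arm(plan=[{"tx": -3.0,"ty": 0,"tz": 0,"wx": 0,"wy": 0,"wz": 0},{"tx": -3.0,"ty": 0,"tz": 0,"wx": 0,"wy": 0,"wz": 0},{"tx": -3.0,"ty": 0,"tz": 0,"wx": 0,"wy": 0,"wz": 0},{"tx": -3.0,"ty": 0,"tz": 0,"wx": 0,"wy": 0,"wz": 0},{"tx": -3.0,"ty": 0,"tz": 0,"wx": 0,"wy": 0,"wz": 0},{"tx": -3.0,"ty": 0,"tz": 0,"wx": 0,"wy": 0,"wz": 0},{"tx": 0,"ty": 0,"tz": 0,"wx": 0,"wy": 0,"wz": 0},{"tx": 0,"ty": 0,"tz": 0,"wx": 0,"wy": 0,"wz": 0}])

```text
time_s: 2.92
ee_pos: [650.0, 14.5, 186.8]
ee_rot: [180.0, -0.1, -175.8]
force: [-0.6, -0.5, 0.1]
gripper_width: 89.9
gripper_force: 0.0
```

Run:
```python
from h import *;import pickle
from workcell import env,grab_frame
f=grab_frame("wrist");pickle.dump(f,open("f2.pkl","wb"));m=masks(f)
s=env.state();print(s["time_s"],s["ee_pos"],s["ee_rot"])
a=cv2.cvtColor(f["color"],cv2.COLOR_RGB2BGR);cv2.imwrite("pics/w3.png",cv2.resize(a,(780,585),interpolation=cv2.INTER_CUBIC))
for k,z in(("blue",40),("orange",40),("green",56),("red",30),("dark",10)):
    for c,a,mm in blobs(m[k],60):
        if c[1]<230:
            q=onplane(f,cv2.boxPoints(cv2.minAreaRect(np.argwhere(mm)[:,::-1].astype(np.float32))),z)
            print(k,np.round(c,1),a,onplane(f,c,z).round(1)[0,:2],q[:,:2].round(0).tolist())
```

```text
2.9667 [648.96380701  14.35689202 187.32023758] [ 1.79990109e+02 -1.12954713e-01 -1.75750836e+02]
blue [379.4 164.5] 461 [628.3 149.2] [[623.0, 126.0], [620.0, 169.0], [633.0, 171.0], [636.0, 128.0]]
orange [390.7  75.7] 591 [538.2 144.5] [[546.0, 125.0], [532.0, 123.0], [530.0, 164.0], [544.0, 166.0]]
green [100.4 154.5] 1394 [ 636.7 -142.8] [[642.0, -191.0], [613.0, -95.0], [630.0, -91.0], [660.0, -188.0]]
red [103.8 139.4] 182 [ 624.6 -150.3] [[627.0, -169.0], [616.0, -133.0], [622.0, -132.0], [633.0, -168.0]]
dark [101.1  75.6] 12083 [ 558.1 -158.9] [[516.0, -235.0], [480.0, -129.0], [643.0, -77.0], [689.0, -196.0]]
dark [360.4 118.8] 580 [582.8 130.7] [[625.0, 126.0], [544.0, 122.0], [544.0, 136.0], [626.0, 142.0]]
dark [ 96.8 170.7] 251 [ 664.8 -169.4] [[664.0, -189.0], [654.0, -156.0], [667.0, -153.0], [678.0, -186.0]]
dark [250.5 206.8] 89 [695.9  14.5] [[706.0, -9.0], [690.0, -8.0], [690.0, 40.0], [706.0, 40.0]]
```

View pics/w3.png

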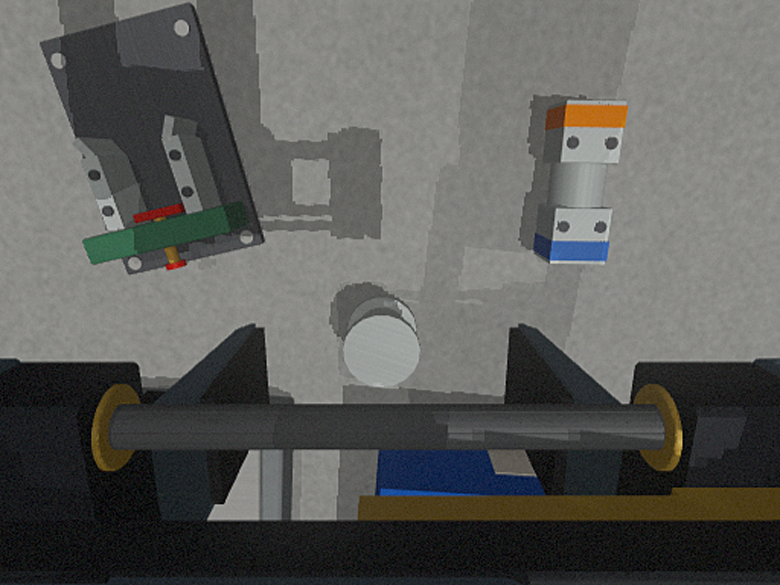

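The picture shows the full plate with four corner screws at about (58,61), (181,28), (246,237) and (134,264), with the bar at (165,235). The coupling's orange end is at about (595,115) and its blue end at (580,245). I'll measure from the screws and from the tops of the bands.

Run:
```python
from h import *;import pickle
fs=pickle.load(open("f0.pkl","rb"));f=pickle.load(open("f2.pkl","rb"))
g=hsv(f)[...,2].astype(int);S=1.5234
def screws(f,uv,z,w):
    g=cv2.cvtColor(f["color"],cv2.COLOR_RGB2GRAY).astype(float);o=[]
    for u,v in uv:
        u0,v0=int(round(u)),int(round(v));p=g[v0-w:v0+w+1,u0-w:u0+w+1]
        m=np.clip(p-(p.min()+p.max())/2,0,None);yy,xx=np.mgrid[-w:w+1,-w:w+1]
        o.append([u0+(m*xx).sum()/m.sum(),v0+(m*yy).sum()/m.sum()])
    return onplane(f,o,z)
q=screws(f,np.array([(58,61),(181,28),(246,237),(134,264)])/S,11,6)
def rep(n,q):
    print(n,q[:,:2].round(1).tolist(),"c",q.mean(0)[:2].round(1),"sides",[round(np.linalg.norm(q[i]-q[i-1]),1) for i in range(4)])
    for a,b in((0,3),(1,2)): d=q[b]-q[a];print(" yaw",np.degrees(np.arctan2(d[1],d[0])).round(2))
    for a,b in((1,0),(2,3)): d=q[b]-q[a];print(" yaw(w)",(np.degrees(np.arctan2(d[1],d[0]))-90).round(2))
rep("wrist",q)
# band tops
h=hsv(f);m=masks(f)
for k in("blue","orange"):
    c,a,mm=[b for b in blobs(m[k],60) if b[0][1]<230 and b[0][0]>330][0]
    v=h[...,2][mm];t=cv2.threshold(v.reshape(-1,1),0,255,cv2.THRESH_OTSU)[0]
    top=mm&(h[...,2]>t);print(k,a,top.sum(),"otsu",t,np.percentile(v,[10,30,50,70,90]))
    for c,a,mt in blobs(top,60):
        qq=onplane(f,cv2.boxPoints(cv2.minAreaRect(np.argwhere(mt)[:,::-1].astype(np.float32))),40)
        print(" ",a,onplane(f,c,40)[0,:2].round(1),qq[:,:2].round(0).tolist())
# green bar top
c,a,mm=[b for b in blobs(m["green"],60) if b[0][1]<230][0];v=h[...,2][mm];t=cv2.threshold(v.reshape(-1,1),0,255,cv2.THRESH_OTSU)[0]
print("green",t,np.percentile(v,[10,30,50,70,90]))
for c,a,mt in blobs(mm&(h[...,2]>t),60)+blobs(mm&(h[...,2]<=t),60):
    qq=onplane(f,cv2.boxPoints(cv2.minAreaRect(np.argwhere(mt)[:,::-1].astype(np.float32))),56)
    print(" ",a,c.round(0),onplane(f,c,56)[0,:2].round(1),qq[:,:2].round(0).tolist())
```

```text
wrist [[526.8, -224.2], [499.8, -137.0], [643.1, -92.3], [668.7, -179.6]] c [ 584.6 -158.3] sides [np.float64(148.7), np.float64(91.2), np.float64(150.1), np.float64(90.9)]
 yaw 17.46
 yaw 17.31
 yaw(w) -162.81
 yaw(w) -163.67
blue 461 452 otsu 114.0 [158. 160. 161. 162. 173.]
  452 [628.2 149.6] [[636.0, 130.0], [623.0, 129.0], [621.0, 169.0], [634.0, 171.0]]
orange 591 583 otsu 149.0 [187. 188. 189. 190. 192.]
  583 [538.1 144.8] [[546.0, 125.0], [532.0, 123.0], [530.0, 164.0], [544.0, 166.0]]
green 88.0 [ 70.  74.  77. 102. 106.]
  526 [ 72. 161.] [ 645.8 -171.8] [[643.0, -190.0], [633.0, -157.0], [649.0, -154.0], [660.0, -188.0]]
  860 [118. 150.] [ 631.1 -124.9] [[632.0, -158.0], [613.0, -95.0], [630.0, -91.0], [650.0, -155.0]]
```

Fixture: origin (584.6,−158.3), yaw about 17.2°. The screws form a 149×91 rectangle, as they should. Coupling: centre (583.2,147.2), yaw 3.0°, with the bands 90 mm apart and 40 mm wide, which also fits. I'll grip the orange end at (545.3,145.2).

Run:
```python
from h import *
from workcell import env
s=env.state();print(s["ee_pos"],togo(s,[545.3,145.2,4],183.0))
```

```text
[648.96380701  14.35689202 187.32023758] (array([ 9.332, 13.813, 18.353]), array([ 0.0002, -0.002 ,  0.0218]))
```

>>> move_arm(plan=[{"tx": 1.866,"ty": 2.763,"tz": 0,"wx": 0,"wy": 0,"wz": 0},{"tx": 1.866,"ty": 2.763,"tz": 0,"wx": 0,"wy": 0,"wz": 0},{"tx": 1.866,"ty": 2.763,"tz": 0,"wx": 0,"wy": 0,"wz": 0},{"tx": 1.866,"ty": 2.763,"tz": 0,"wx": 0,"wy": 0,"wz": 0},{"tx": 1.866,"ty": 2.763,"tz": 0,"wx": 0,"wy": 0,"wz": 0.022},{"tx": 0,"ty": 0,"tz": 2.5,"wx": 0,"wy": 0,"wz": 0},{"tx": 0,"ty": 0,"tz": 2.5,"wx": 0,"wy": 0,"wz": 0},{"tx": 0,"ty": 0,"tz": 2.5,"wx": 0,"wy": 0,"wz": 0},{"tx": 0,"ty": 0,"tz": 2.5,"wx": 0,"wy": 0,"wz": 0},{"tx": 0,"ty": 0,"tz": 2.3,"wx": 0,"wy": 0,"wz": 0},{"tx": 0,"ty": 0,"tz": 0,"wx": 0,"wy": 0,"wz": 0},{"tx": 0,"ty": 0,"tz": 0,"wx": 0,"wy": 0,"wz": 0}])

```text
time_s: 3.97
ee_pos: [544.4, 144.6, 65.1]
ee_rot: [-180.0, -0.1, -177.0]
force: [-0.1, -0.1, 0.8]
gripper_width: 89.9
gripper_force: 0.0
```

Run:
```python
from h import *
from workcell import env
s=env.state();print(s["ee_pos"],s["ee_rot"],togo(s,[545.3,145.2,4],183.0))
```

```text
[544.42926598 144.59319943  65.0990309 ] [-1.79979171e+02 -1.27444896e-01 -1.76984450e+02] (array([-0.104,  0.058,  6.11 ]), array([-0.0004, -0.0022,  0.0003]))
```

>>> move_arm(plan=[{"tx": -0.1,"ty": 0.06,"tz": 1.6,"wx": 0,"wy": -0.002,"wz": 0},{"tx": 0,"ty": 0,"tz": 1.6,"wx": 0,"wy": 0,"wz": 0},{"tx": 0,"ty": 0,"tz": 1.5,"wx": 0,"wy": 0,"wz": 0},{"tx": 0,"ty": 0,"tz": 1.0,"wx": 0,"wy": 0,"wz": 0},{"tx": 0,"ty": 0,"tz": 0.4,"wx": 0,"wy": 0,"wz": 0},{"tx": 0,"ty": 0,"tz": 0,"wx": 0,"wy": 0,"wz": 0},{"tx": 0,"ty": 0,"tz": 0,"wx": 0,"wy": 0,"wz": 0}])

```text
time_s: 4.55
ee_pos: [547.8, 145.8, 5.2]
ee_rot: [180.0, 0.2, -177.0]
force: [0.2, 0.0, 1.1]
gripper_width: 89.8
gripper_force: 0.0
```

>>> move_arm(plan=[{"tx": 0,"ty": 0,"tz": 0,"wx": 0,"wy": 0,"wz": 0},{"tx": 0,"ty": 0,"tz": 0,"wx": 0,"wy": 0,"wz": 0},{"tx": 0,"ty": 0,"tz": 0,"wx": 0,"wy": 0,"wz": 0},{"tx": 0,"ty": 0,"tz": 0,"wx": 0,"wy": 0,"wz": 0},{"tx": 0,"ty": 0,"tz": 0,"wx": 0,"wy": 0,"wz": 0},{"tx": 0,"ty": 0,"tz": 0,"wx": 0,"wy": 0,"wz": 0},{"tx": 0,"ty": 0,"tz": 0,"wx": 0,"wy": 0,"wz": 0},{"tx": 0,"ty": 0,"tz": 0,"wx": 0,"wy": 0,"wz": 0},{"tx": 0,"ty": 0,"tz": 0,"wx": 0,"wy": 0,"wz": 0},{"tx": 0,"ty": 0,"tz": 0,"wx": 0,"wy": 0,"wz": 0}], gripper=3, force=40)

```text
time_s: 5.38
ee_pos: [547.0, 145.5, 4.1]
ee_rot: [-180.0, 0.1, -176.9]
force: [-0.7, -0.4, 0.4]
gripper_width: 39.9
gripper_force: 40.0
```

>>> move_arm(plan=[{"tx": 0,"ty": 0,"tz": -1.4,"wx": 0,"wy": 0,"wz": 0},{"tx": 0,"ty": 0,"tz": -2.2,"wx": 0,"wy": 0,"wz": 0},{"tx": 0,"ty": 0,"tz": -2.2,"wx": 0,"wy": 0,"wz": 0},{"tx": 0,"ty": 0,"tz": -1.6,"wx": 0,"wy": 0,"wz": 0},{"tx": 0,"ty": 0,"tz": -1.0,"wx": 0,"wy": 0,"wz": 0},{"tx": 0,"ty": 0,"tz": 0,"wx": 0,"wy": 0,"wz": -0.082},{"tx": 0,"ty": 0,"tz": 0,"wx": 0,"wy": 0,"wz": -0.082},{"tx": 0,"ty": 0,"tz": 0,"wx": 0,"wy": 0,"wz": -0.082},{"tx": 0,"ty": 0,"tz": 0,"wx": 0,"wy": 0,"wz": 0},{"tx": 0,"ty": 0,"tz": 0,"wx": 0,"wy": 0,"wz": 0}])

```text
time_s: 6.22
ee_pos: [546.2, 145.5, 87.4]
ee_rot: [-180.0, 0.0, -163.0]
force: [-0.4, 0.1, -2.5]
gripper_width: 39.3
gripper_force: 40.0
```

Run:
```python
from h import *
from workcell import env
s=env.state();print(s["ee_pos"],s["ee_rot"],s["force"],s["gripper_force"],togo(s,[473.8,-192.6,88],197.2))
```

```text
[546.22674676 145.50131509  87.37117301] [-1.79984833e+02  9.76467206e-03 -1.62978444e+02] [-0.36769494  0.09157401 -2.5001145 ] 39.98798489570618 (array([ 16.823, -30.209,  -0.058]), array([-0.0003,  0.0002, -0.0031]))
```

>>> move_arm(plan=[{"tx": 1.0,"ty": -1.8,"tz": 0,"wx": 0,"wy": 0,"wz": -0.003},{"tx": 1.7,"ty": -3.05,"tz": 0,"wx": 0,"wy": 0,"wz": 0},{"tx": 1.7,"ty": -3.05,"tz": 0,"wx": 0,"wy": 0,"wz": 0},{"tx": 1.7,"ty": -3.05,"tz": 0,"wx": 0,"wy": 0,"wz": 0},{"tx": 1.7,"ty": -3.05,"tz": 0,"wx": 0,"wy": 0,"wz": 0},{"tx": 1.7,"ty": -3.05,"tz": 0,"wx": 0,"wy": 0,"wz": 0},{"tx": 1.7,"ty": -3.05,"tz": 0,"wx": 0,"wy": 0,"wz": 0},{"tx": 1.7,"ty": -3.05,"tz": 0,"wx": 0,"wy": 0,"wz": 0},{"tx": 1.7,"ty": -3.05,"tz": 0,"wx": 0,"wy": 0,"wz": 0},{"tx": 1.7,"ty": -3.05,"tz": 0,"wx": 0,"wy": 0,"wz": 0},{"tx": 0.52,"ty": -0.96,"tz": 0,"wx": 0,"wy": 0,"wz": 0},{"tx": 0,"ty": 0,"tz": 0,"wx": 0,"wy": 0,"wz": 0}])

```text
time_s: 7.22
ee_pos: [475.5, -195.3, 87.7]
ee_rot: [-180.0, 0.1, -163.0]
force: [-0.4, -0.3, -3.0]
gripper_width: 39.6
gripper_force: 40.0
```

Run:
```python
from h import *
from workcell import env
s=env.state();print(s["ee_pos"],s["ee_rot"],s["force"],togo(s,[473.8,-192.6,15],197.2))
```

```text
[ 475.50857153 -195.33486024   87.663345  ] [-1.79952914e+02  8.44025261e-02 -1.62999729e+02] [-0.42305335 -0.29250131 -2.98374043] (array([0.094, 0.317, 7.266]), array([-0.0008,  0.0015, -0.0035]))
```

>>> move_arm(plan=[{"tx": 0,"ty": 0,"tz": 1.5,"wx": 0,"wy": 0,"wz": 0},{"tx": 0,"ty": 0,"tz": 2.0,"wx": 0,"wy": 0,"wz": 0},{"tx": 0,"ty": 0,"tz": 1.8,"wx": 0,"wy": 0,"wz": 0},{"tx": 0,"ty": 0,"tz": 1.2,"wx": 0,"wy": 0,"wz": 0},{"tx": 0,"ty": 0,"tz": 0.3,"wx": 0,"wy": 0,"wz": 0},{"tx": 0,"ty": 0,"tz": 0,"wx": 0,"wy": 0,"wz": 0},{"tx": 0,"ty": 0,"tz": 0,"wx": 0,"wy": 0,"wz": 0}])

```text
time_s: 7.8
ee_pos: [476.9, -192.3, 20.3]
ee_rot: [-180.0, 0.1, -162.7]
force: [1.2, 0.5, -3.3]
gripper_width: 39.6
gripper_force: 40.0
```

Run:
```python
from h import *
from workcell import env,grab_frame
import pickle
s=env.state();print(s["ee_pos"],s["ee_rot"],s["force"],togo(s,[473.8,-192.6,15],197.2))
f=grab_frame("wrist");pickle.dump(f,open("f3.pkl","wb"));g=grab_frame("top");h=grab_frame("scene");pickle.dump((g,h),open("f3b.pkl","wb"))
a=cv2.cvtColor(g["color"],cv2.COLOR_RGB2BGR)[120:210,270:350];b=cv2.cvtColor(h["color"],cv2.COLOR_RGB2BGR)[180:300,120:260]
a=cv2.resize(a,(400,450),interpolation=cv2.INTER_CUBIC);b=cv2.resize(b,(400,343),interpolation=cv2.INTER_CUBIC)
o=np.zeros((450,800,3),np.uint8);o[:,:400]=a;o[:343,400:]=b;cv2.imwrite("pics/p7.png",o)
```

```text
[ 476.91636847 -192.28394193   20.32470073] [-1.79965601e+02  1.45917605e-01 -1.62671645e+02] [ 1.16494791  0.5180293  -3.31515464] (array([0.308, 0.063, 0.532]), array([-0.0006,  0.0025,  0.0022]))
```

View pics/p7.png

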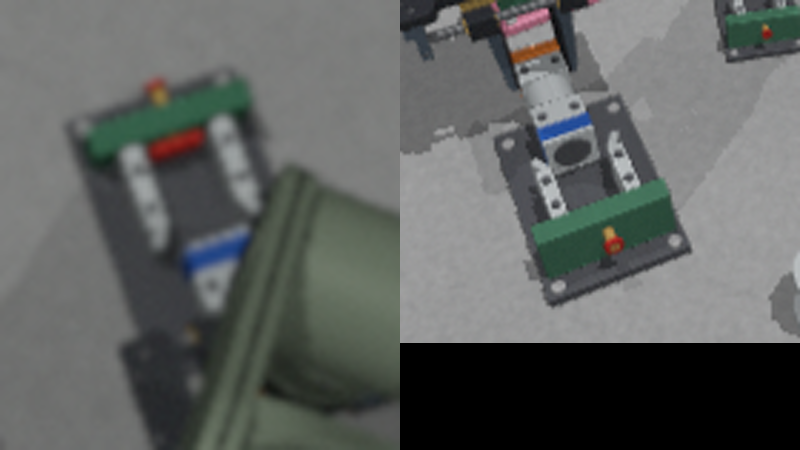

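The coupling sits flat in front of the mouth, with its blue end towards the channel. I'll check the lateral alignment numerically in the scene camera: blue band at about (565,127), screws at (508,143), (614,107), (675,242) and (559,287) of the picture.

```bash
cat >> h.py <<'E'
def cents(f,uv,z,w):
    g=cv2.cvtColor(f["color"],cv2.COLOR_RGB2GRAY).astype(float);o=[]
    for u,v in uv:
        for _ in range(2):
            u0,v0=int(round(u)),int(round(v));p=g[v0-w:v0+w+1,u0-w:u0+w+1]
            m=np.clip(p-(p.min()+p.max())/2,0,None);yy,xx=np.mgrid[-w:w+1,-w:w+1]
            u,v=u0+(m*xx).sum()/m.sum(),v0+(m*yy).sum()/m.sum()
        o.append([u,v])
    return onplane(f,o,z)
def fixscene(f):
    uv=np.array([(508,143),(614,107),(675,242),(559,287)],float);uv=(uv-[400,0])/2.857+[120,180]
    q=cents(f,uv,11,3);d=(q[3]-q[0])+(q[2]-q[1]);yaw=np.arctan2(d[1],d[0])
    print("scene screws",q[:,:2].round(1).tolist(),"c",q.mean(0)[:2].round(1),"yaw",np.degrees(yaw).round(2),"sides",[round(float(np.linalg.norm(q[i]-q[i-1])),1) for i in range(4)])
    return q.mean(0)[:2],yaw
def infix(p,c,yaw):
    d=np.array(p)[:2]-c;return np.array([d@[np.cos(yaw),np.sin(yaw)],d@[-np.sin(yaw),np.cos(yaw)]]).round(1)
E
python3 - <<'E'
from h import *;import pickle
g,h=pickle.load(open("f3b.pkl","rb"));c,y=fixscene(h)
hs=hsv(h);m=masks(h)
for k in("blue","orange"):
  for cc,a,mm in blobs(m[k],15):
    if 150<cc[0]<210 and 180<cc[1]<240:
        v=hs[...,2][mm];t=cv2.threshold(v.reshape(-1,1),0,255,cv2.THRESH_OTSU)[0];print(k,a,cc.round(1),t,np.percentile(v,[5,25,50,75,95]))
        for z,mt in((51,mm&(hs[...,2]>t)),(51,mm)):
            P=np.argwhere(mt)[:,::-1];q=onplane(h,P.mean(0),z)[0];print("  n",len(P),q[:2].round(1),"fix",infix(q,c,y))
# top camera far bar edge / wrist for TCP
print("tcp in fix",infix([476.9,-192.3],np.array([584.6,-158.3]),np.radians(17.2)),infix([476.9,-192.3],c,y))
E
```

```text
scene screws [[525.6, -222.5], [497.6, -135.2], [639.5, -92.7], [666.1, -178.7]] c [ 582.2 -157.3] yaw 17.0 sides [147.2, 91.6, 148.1, 90.0]
blue 77 [176.8 224. ] 143.0 [145.4 153.  153.  154.  165. ]
  n 73 [ 549.4 -170.2] fix [-35.2  -2.8]
  n 77 [ 549.3 -170.2] fix [-35.3  -2.8]
orange 56 [166.8 197.5] 139.0 [127.75 132.   135.   148.   150.25]
  n 16 [ 463.6 -192.7] fix [-123.7    0.8]
  n 56 [ 462.3 -195.6] fix [-125.9   -1.6]
tcp in fix [-112.9   -0.6] [-111.    -2.7]
```

>>> move_arm(plan=[{"tx": 0,"ty": 0.12,"tz": 0.25,"wx": 0,"wy": 0,"wz": 0.002},{"tx": 0,"ty": 0,"tz": 0.2,"wx": 0,"wy": 0,"wz": 0},{"tx": 0,"ty": 0,"tz": 0,"wx": 0,"wy": 0,"wz": 0},{"tx": 0,"ty": 0,"tz": 0,"wx": 0,"wy": 0,"wz": 0},{"tx": 0,"ty": 0,"tz": 0,"wx": 0,"wy": 0,"wz": 0}])

```text
time_s: 8.37
ee_pos: [476.0, -191.7, 15.5]
ee_rot: [-180.0, 0.1, -162.8]
force: [-0.3, 0.2, -2.1]
gripper_width: 39.6
gripper_force: 40.0
```

Run:
```python
from h import *
from workcell import env,grab_frame
import pickle
s=env.state();print(s["ee_pos"],s["ee_rot"],s["force"])
c0=np.array([584.6,-158.3]);y0=np.radians(17.2);print("tcp fix",infix(s["ee_pos"],c0,y0))
h=grab_frame("scene");pickle.dump(h,open("f4.pkl","wb"));c,y=fixscene(h)
# lateral brightness profiles at height 50.5 in scene-derived fixture frame, averaged along x
g=cv2.cvtColor(h["color"],cv2.COLOR_RGB2GRAY)
L=np.arange(-42,43,1.)
def prof(x0,x1,z):
    o=[]
    for x in np.arange(x0,x1,1.):
        P=np.array([[c[0]+x*np.cos(y)-l*np.sin(y),c[1]+x*np.sin(y)+l*np.cos(y),z] for l in L]);uv=proj(h,P).astype(np.float32)
        o.append(cv2.remap(g,uv[:,:1],uv[:,1:],cv2.INTER_LINEAR).ravel())
    return np.mean(o,0).round(0).astype(int)
for n,a in(("cheeks",(12,30,50)),("square top",(-50,-44,51)),("band",(-36,-31,51))):print(n,dict(zip(L.astype(int).tolist(),prof(*a).tolist())))
```

```text
[ 475.98487499 -191.73046589   15.4774184 ] [-1.79972821e+02  1.17479115e-01 -1.62806673e+02] [-0.25489489  0.17652423 -2.13331283]
tcp fix [-113.6    0.2]
scene screws [[525.6, -222.5], [497.7, -135.3], [639.5, -92.7], [666.1, -178.7]] c [ 582.2 -157.3] yaw 17.01 sides [147.2, 91.6, 148.1, 90.0]
cheeks {-42: 67, -41: 62, -40: 60, -39: 59, -38: 60, -37: 68, -36: 85, -35: 111, -34: 145, -33: 174, -32: 182, -31: 177, -30: 172, -29: 170, -28: 172, -27: 173, -26: 176, -25: 178, -24: 175, -23: 156, -22: 118, -21: 90, -20: 81, -19: 80, -18: 79, -17: 79, -16: 80, -15: 81, -14: 82, -13: 81, -12: 80, -11: 79, -10: 79, -9: 78, -8: 79, -7: 81, -6: 81, -5: 81, -4: 80, -3: 79, -2: 78, -1: 79, 0: 79, 1: 78, 2: 78, 3: 78, 4: 78, 5: 78, 6: 76, 7: 75, 8: 74, 9: 70, 10: 63, 11: 56, 12: 51, 13: 49, 14: 48, 15: 48, 16: 50, 17: 56, 18: 68, 19: 84, 20: 102, 21: 124, 22: 152, 23: 177, 24: 184, 25: 181, 26: 178, 27: 176, 28: 175, 29: 174, 30: 175, 31: 177, 32: 175, 33: 153, 34: 112, 35: 83, 36: 76, 37: 77, 38: 77, 39: 77, 40: 77, 41: 77, 42: 76}
square top {-42: 90, -41: 92, -40: 93, -39: 93, -38: 92, -37: 
[... 702 characters left out ...]
41: 78, -40: 73, -39: 73, -38: 74, -37: 74, -36: 74, -35: 75, -34: 75, -33: 74, -32: 72, -31: 67, -30: 65, -29: 66, -28: 67, -27: 63, -26: 54, -25: 49, -24: 53, -23: 61, -22: 69, -21: 75, -20: 77, -19: 79, -18: 79, -17: 78, -16: 76, -15: 78, -14: 79, -13: 80, -12: 80, -11: 80, -10: 78, -9: 76, -8: 77, -7: 79, -6: 80, -5: 80, -4: 80, -3: 78, -2: 77, -1: 77, 0: 78, 1: 79, 2: 81, 3: 80, 4: 77, 5: 77, 6: 78, 7: 78, 8: 79, 9: 80, 10: 81, 11: 79, 12: 79, 13: 80, 14: 80, 15: 81, 16: 82, 17: 81, 18: 77, 19: 74, 20: 74, 21: 74, 22: 75, 23: 75, 24: 75, 25: 75, 26: 75, 27: 74, 28: 74, 29: 75, 30: 76, 31: 77, 32: 79, 33: 84, 34: 95, 35: 107, 36: 114, 37: 120, 38: 123, 39: 124, 40: 120, 41: 114, 42: 107}
```

In the scene camera the cheeks are centred at −0.45 mm and the coupling at −1.4 mm, so it needs about +1.0 mm laterally. Then I'll advance.

>>> move_arm(plan=[{"tx": 0,"ty": 0.1,"tz": 0,"wx": 0,"wy": 0,"wz": 0},{"tx": -0.3,"ty": 0,"tz": 0,"wx": 0,"wy": 0,"wz": 0},{"tx": -0.3,"ty": 0,"tz": 0,"wx": 0,"wy": 0,"wz": 0},{"tx": -0.3,"ty": 0,"tz": 0,"wx": 0,"wy": 0,"wz": 0},{"tx": -0.3,"ty": 0,"tz": 0,"wx": 0,"wy": 0,"wz": 0},{"tx": -0.3,"ty": 0,"tz": 0,"wx": 0,"wy": 0,"wz": 0},{"tx": -0.3,"ty": 0,"tz": 0,"wx": 0,"wy": 0,"wz": 0},{"tx": -0.3,"ty": 0,"tz": 0,"wx": 0,"wy": 0,"wz": 0},{"tx": -0.3,"ty": 0,"tz": 0,"wx": 0,"wy": 0,"wz": 0},{"tx": -0.3,"ty": 0,"tz": 0,"wx": 0,"wy": 0,"wz": 0},{"tx": -0.3,"ty": 0,"tz": 0,"wx": 0,"wy": 0,"wz": 0},{"tx": 0,"ty": 0,"tz": 0,"wx": 0,"wy": 0,"wz": 0}])

```text
time_s: 9.42
ee_pos: [505.1, -181.8, 15.6]
ee_rot: [-180.0, 0.2, -162.8]
force: [-0.1, -0.4, -3.3]
gripper_width: 39.9
gripper_force: 40.0
```

```bash
cat > st.py <<'E'
from h import *
from workcell import env
s=env.state();c0=np.array([584.6,-158.3]);y0=np.radians(17.2)
print(s["time_s"],"fix",infix(s["ee_pos"],c0,y0),"z",s["ee_pos"][2].round(2),s["ee_rot"].round(2),"F fix",infix(s["force"][:2],0*c0,y0),s["force"].round(1),"T",s["torque"].round(2),s["gripper_width"])
E
python3 st.py
```

```text
9.4167 fix [-82.8   1.1] z 15.56 [-1.7995e+02  1.5000e-01 -1.6278e+02] F fix [-0.2 -0.4] [-0.1 -0.4 -3.3] T [0.01 0.12 0.03] 39.87036197045961
```

>>> move_arm(plan=[{"tx": -0.3,"ty": 0,"tz": 0,"wx": 0,"wy": 0,"wz": 0},{"tx": -0.3,"ty": 0,"tz": 0,"wx": 0,"wy": 0,"wz": 0},{"tx": -0.3,"ty": 0,"tz": 0,"wx": 0,"wy": 0,"wz": 0},{"tx": -0.3,"ty": 0,"tz": 0,"wx": 0,"wy": 0,"wz": 0},{"tx": -0.3,"ty": 0,"tz": 0,"wx": 0,"wy": 0,"wz": 0},{"tx": -0.3,"ty": 0,"tz": 0,"wx": 0,"wy": 0,"wz": 0},{"tx": -0.3,"ty": 0,"tz": 0,"wx": 0,"wy": 0,"wz": 0},{"tx": -0.3,"ty": 0,"tz": 0,"wx": 0,"wy": 0,"wz": 0},{"tx": -0.3,"ty": 0,"tz": 0,"wx": 0,"wy": 0,"wz": 0},{"tx": -0.3,"ty": 0,"tz": 0,"wx": 0,"wy": 0,"wz": 0},{"tx": 0,"ty": 0,"tz": 0,"wx": 0,"wy": 0,"wz": 0}])

```text
time_s: 10.33
ee_pos: [533.8, -172.9, 15.6]
ee_rot: [-180.0, 0.2, -162.8]
force: [0.7, -0.0, -2.3]
gripper_width: 39.7
gripper_force: 40.0
```

```bash
python3 st.py
```

```text
10.3333 fix [-52.9   1.1] z 15.62 [-1.7995e+02  1.5000e-01 -1.6278e+02] F fix [ 0.6 -0.2] [ 0.7 -0.  -2.3] T [ 0.05  0.08 -0.01] 39.66042636072948
```

>>> move_arm(plan=[{"tx": -0.2,"ty": 0,"tz": 0,"wx": 0,"wy": 0,"wz": 0},{"tx": -0.2,"ty": 0,"tz": 0,"wx": 0,"wy": 0,"wz": 0},{"tx": -0.2,"ty": 0,"tz": 0,"wx": 0,"wy": 0,"wz": 0},{"tx": -0.2,"ty": 0,"tz": 0,"wx": 0,"wy": 0,"wz": 0},{"tx": -0.1,"ty": 0,"tz": 0,"wx": 0,"wy": 0,"wz": 0},{"tx": -0.1,"ty": 0,"tz": 0,"wx": 0,"wy": 0,"wz": 0},{"tx": 0,"ty": 0,"tz": 0,"wx": 0,"wy": 0,"wz": 0},{"tx": 0,"ty": 0,"tz": 0,"wx": 0,"wy": 0,"wz": 0}])

```text
time_s: 11.0
ee_pos: [540.5, -170.5, 15.4]
ee_rot: [180.0, -0.1, -162.8]
force: [-4.8, -3.1, -0.1]
gripper_width: 39.8
gripper_force: 40.0
```

```bash
python3 st.py
```

```text
11.0 fix [-45.7   1.4] z 15.42 [ 1.7998e+02 -1.1000e-01 -1.6277e+02] F fix [-5.5 -1.6] [-4.8 -3.1 -0.1] T [-0.41  0.98 -0.01] 39.7716411743208
```

>>> move_arm(plan=[{"tx": -0.07,"ty": 0,"tz": 0,"wx": 0,"wy": 0,"wz": 0},{"tx": -0.06,"ty": 0,"tz": 0,"wx": 0,"wy": 0,"wz": 0},{"tx": 0,"ty": 0,"tz": 0,"wx": 0,"wy": 0,"wz": 0},{"tx": 0,"ty": 0,"tz": 0,"wx": 0,"wy": 0,"wz": 0}])

```text
time_s: 11.33
ee_pos: [540.5, -170.5, 15.3]
ee_rot: [180.0, -0.3, -162.8]
force: [-8.6, -4.6, 1.7]
gripper_width: 39.3
gripper_force: 40.0
```

```bash
python3 st.py
```

```text
11.3333 fix [-45.8   1.4] z 15.35 [ 179.96   -0.25 -162.75] F fix [-9.6 -1.8] [-8.6 -4.6  1.7] T [-0.71  1.31 -0.04] 39.28039611665212
```

Contact came about 4 mm earlier than estimated. I'll check the plunger's red rear button and the blue band against the bar in the images.

```bash
cat > chk.py <<'E'
from h import *
from workcell import grab_frame
import pickle,sys
h=grab_frame("scene");g=grab_frame("top");pickle.dump((h,g),open(sys.argv[1],"wb"));col=sys.argv[2]
c=np.array([582.2,-157.3]);y=np.radians(17.0)
old=pickle.load(open("f4.pkl","rb"));o2=pickle.load(open("f3b.pkl","rb"))[0]
for n,f,z in(("scene before",old,30),("scene now",h,30),("top before",o2,30),("top now",g,30)):
    for cc,a,mm in blobs(masks(f)["red"],3):
        q=onplane(f,cc,z)[0];i=infix(q,c,y)
        if abs(i[1])<40 and 20<i[0]<120: print(n,cc.round(1),a,"fix",i)
for n,f in(("scene",h),("top",g)):
    for cc,a,mm in blobs(masks(f)[col],10):
        q=onplane(f,cc,50.5)[0];i=infix(q,c,y)
        if abs(i[1])<40 and abs(i[0])<90: print(n,col,cc.round(1),a,"fix",i)
a=cv2.cvtColor(g["color"],cv2.COLOR_RGB2BGR)[120:210,270:350];b=cv2.cvtColor(h["color"],cv2.COLOR_RGB2BGR)[180:300,120:260]
o=np.zeros((450,800,3),np.uint8);o[:,:400]=cv2.resize(a,(400,450),interpolation=cv2.INTER_CUBIC);o[:343,400:]=cv2.resize(b,(400,343),interpolation=cv2.INTER_CUBIC);cv2.imwrite(sys.argv[3],o)
E
python3 chk.py f5.pkl blue pics/p8.png
```

```text
scene before [194.5 264.8] 16 fix [69.6  1.5]
scene now [195.6 268.6] 28 fix [79.4  0.7]
top before [304.8 148.7] 36 fix [43.9 -1.4]
scene blue [187.4 247.7] 96 fix [37.1 -0.5]
top blue [301.9 150.3] 16 fix [38.3 11.7]
```

View pics/p8.png

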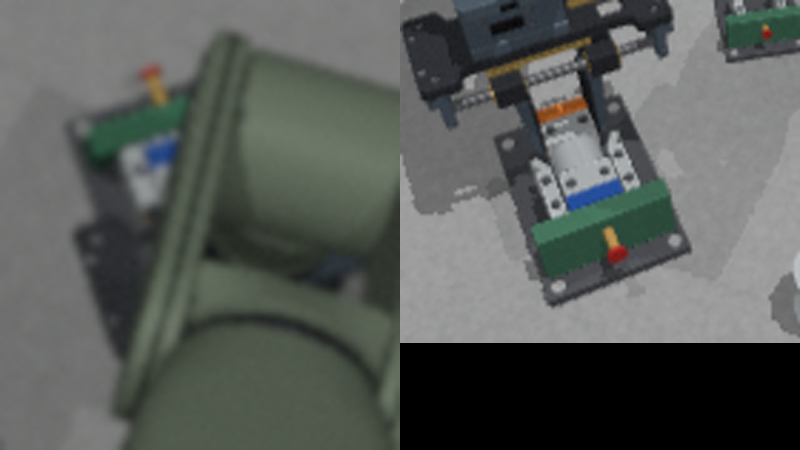

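The rear button has moved out about 9 mm, to picture (617,252), and the blue band lies against the bar at (595,193). The plunger is fully home under about 10 N. I'll hold it, then draw out.

>>> move_arm(plan=[{"tx": -0.02,"ty": 0,"tz": 0,"wx": 0,"wy": 0,"wz": 0},{"tx": 0,"ty": 0,"tz": 0,"wx": 0,"wy": 0,"wz": 0},{"tx": 0,"ty": 0,"tz": 0,"wx": 0,"wy": 0,"wz": 0},{"tx": 0,"ty": 0,"tz": 0,"wx": 0,"wy": 0,"wz": 0},{"tx": 0,"ty": 0,"tz": 0,"wx": 0,"wy": 0,"wz": 0},{"tx": 0,"ty": 0,"tz": 0,"wx": 0,"wy": 0,"wz": 0},{"tx": 0,"ty": 0,"tz": 0,"wx": 0,"wy": 0,"wz": 0},{"tx": 0,"ty": 0,"tz": 0,"wx": 0,"wy": 0,"wz": 0},{"tx": 0,"ty": 0,"tz": 0,"wx": 0,"wy": 0,"wz": 0},{"tx": 0,"ty": 0,"tz": 0,"wx": 0,"wy": 0,"wz": 0},{"tx": 0,"ty": 0,"tz": 0,"wx": 0,"wy": 0,"wz": 0},{"tx": 0,"ty": 0,"tz": 0,"wx": 0,"wy": 0,"wz": 0}])

```text
time_s: 12.43
ee_pos: [540.5, -170.4, 15.4]
ee_rot: [180.0, -0.3, -162.8]
force: [-9.0, -5.9, 0.8]
gripper_width: 39.7
gripper_force: 40.0
```

>>> move_arm(plan=[{"tx": 0.3,"ty": 0,"tz": 0,"wx": 0,"wy": 0,"wz": 0},{"tx": 0.7,"ty": 0,"tz": 0,"wx": 0,"wy": 0,"wz": 0},{"tx": 0.9,"ty": 0,"tz": 0,"wx": 0,"wy": 0,"wz": 0},{"tx": 0.9,"ty": 0,"tz": 0,"wx": 0,"wy": 0,"wz": 0},{"tx": 0.9,"ty": 0,"tz": 0,"wx": 0,"wy": 0,"wz": 0},{"tx": 0.9,"ty": 0,"tz": 0,"wx": 0,"wy": 0,"wz": 0},{"tx": 0.9,"ty": 0,"tz": 0,"wx": 0,"wy": 0,"wz": 0},{"tx": 0.9,"ty": 0,"tz": 0,"wx": 0,"wy": 0,"wz": 0},{"tx": 0.8,"ty": 0,"tz": 0,"wx": 0,"wy": 0,"wz": 0},{"tx": 0.4,"ty": 0,"tz": 0,"wx": 0,"wy": 0,"wz": 0},{"tx": 0,"ty": 0,"tz": 0,"wx": 0,"wy": 0,"wz": 0},{"tx": 0,"ty": 0,"tz": 0,"wx": 0,"wy": 0,"wz": 0}])

```text
time_s: 13.43
ee_pos: [471.6, -192.2, 15.6]
ee_rot: [-180.0, 0.2, -162.8]
force: [0.5, 0.0, -2.3]
gripper_width: 39.8
gripper_force: 40.0
```

```bash
python3 st.py
```

```text
13.4333 fix [-118.    1.] z 15.59 [-1.7995e+02  1.5000e-01 -1.6283e+02] F fix [ 0.5 -0.1] [ 0.5  0.  -2.3] T [-0.01  0.09  0.01] 39.81528870412954
```

>>> move_arm(plan=[{"tx": 0,"ty": 0,"tz": -1.4,"wx": 0,"wy": 0,"wz": 0},{"tx": 0,"ty": 0,"tz": -2.6,"wx": 0,"wy": 0,"wz": 0},{"tx": 0,"ty": 0,"tz": -2.8,"wx": 0,"wy": 0,"wz": 0},{"tx": 0,"ty": 0,"tz": -2.2,"wx": 0,"wy": 0,"wz": 0},{"tx": -1.5,"ty": 1.6,"tz": 0,"wx": 0,"wy": 0,"wz": 0},{"tx": -2.6,"ty": 2.75,"tz": 0,"wx": 0,"wy": 0,"wz": 0},{"tx": -2.6,"ty": 2.75,"tz": 0,"wx": 0,"wy": 0,"wz": 0},{"tx": -2.6,"ty": 2.75,"tz": 0,"wx": 0,"wy": 0,"wz": 0},{"tx": -2.6,"ty": 2.75,"tz": 0,"wx": 0,"wy": 0,"wz": 0},{"tx": -2.6,"ty": 2.75,"tz": 0,"wx": 0,"wy": 0,"wz": 0},{"tx": -2.6,"ty": 2.75,"tz": 0,"wx": 0,"wy": 0,"wz": 0},{"tx": -1.4,"ty": 1.5,"tz": 0,"wx": 0,"wy": 0,"wz": 0}])

```text
time_s: 14.43
ee_pos: [592.2, 54.2, 105.7]
ee_rot: [180.0, 0.3, -162.7]
force: [1.0, -0.1, -2.3]
gripper_width: 39.7
gripper_force: 40.0
```

>>> move_arm(plan=[{"tx": 0,"ty": 0,"tz": 0,"wx": 0,"wy": 0,"wz": 0.06},{"tx": 0,"ty": 0,"tz": 0,"wx": 0,"wy": 0,"wz": 0.115},{"tx": 0,"ty": 0,"tz": 0,"wx": 0,"wy": 0,"wz": 0.115},{"tx": 0,"ty": 0,"tz": 0,"wx": 0,"wy": 0,"wz": 0.115},{"tx": 0,"ty": 0,"tz": 0,"wx": 0,"wy": 0,"wz": 0.115},{"tx": 0,"ty": 0,"tz": 0,"wx": 0,"wy": 0,"wz": 0.115},{"tx": 0,"ty": 0,"tz": 0,"wx": 0,"wy": 0,"wz": 0.115},{"tx": 0,"ty": 0,"tz": 0,"wx": 0,"wy": 0,"wz": 0.115},{"tx": 0,"ty": 0,"tz": 0,"wx": 0,"wy": 0,"wz": 0.115},{"tx": 0,"ty": 0,"tz": 0,"wx": 0,"wy": 0,"wz": 0.115},{"tx": 0,"ty": 0,"tz": 0,"wx": 0,"wy": 0,"wz": 0.115},{"tx": 0,"ty": 0,"tz": 0,"wx": 0,"wy": 0,"wz": 0.115}])

```text
time_s: 15.43
ee_pos: [590.3, 50.4, 105.5]
ee_rot: [179.9, 0.0, 121.0]
force: [0.3, -0.2, -3.2]
gripper_width: 39.7
gripper_force: 40.0
```

>>> move_arm(plan=[{"tx": 0,"ty": 0,"tz": 0,"wx": 0,"wy": 0,"wz": 0.115},{"tx": 0,"ty": 0,"tz": 0,"wx": 0,"wy": 0,"wz": 0.115},{"tx": 0,"ty": 0,"tz": 0,"wx": 0,"wy": 0,"wz": 0.115},{"tx": 0,"ty": 0,"tz": 0,"wx": 0,"wy": 0,"wz": 0.115},{"tx": 0,"ty": 0,"tz": 0,"wx": 0,"wy": 0,"wz": 0.115},{"tx": 0,"ty": 0,"tz": 0,"wx": 0,"wy": 0,"wz": 0.115},{"tx": 0,"ty": 0,"tz": 0,"wx": 0,"wy": 0,"wz": 0.115},{"tx": 0,"ty": 0,"tz": 0,"wx": 0,"wy": 0,"wz": 0.115},{"tx": 0,"ty": 0,"tz": 0,"wx": 0,"wy": 0,"wz": 0.115},{"tx": 0,"ty": 0,"tz": 0,"wx": 0,"wy": 0,"wz": 0.115},{"tx": 0,"ty": 0,"tz": 0,"wx": 0,"wy": 0,"wz": 0.115},{"tx": 0,"ty": 0,"tz": 0,"wx": 0,"wy": 0,"wz": 0.115}])

```text
time_s: 16.43
ee_pos: [590.6, 50.4, 105.6]
ee_rot: [179.9, -0.1, 41.9]
force: [-0.5, -0.2, -3.2]
gripper_width: 39.9
gripper_force: 40.0
```

>>> move_arm(plan=[{"tx": 0,"ty": 0,"tz": 0,"wx": 0,"wy": 0,"wz": 0.115},{"tx": 0,"ty": 0,"tz": 0,"wx": 0,"wy": 0,"wz": 0.115},{"tx": 0,"ty": 0,"tz": 0,"wx": 0,"wy": 0,"wz": 0.115},{"tx": 0,"ty": 0,"tz": 0,"wx": 0,"wy": 0,"wz": 0.092},{"tx": 0,"ty": 0,"tz": 0,"wx": 0,"wy": 0,"wz": 0},{"tx": 0,"ty": 0,"tz": 0,"wx": 0,"wy": 0,"wz": 0},{"tx": 0,"ty": 0,"tz": 0,"wx": 0,"wy": 0,"wz": 0}])

```text
time_s: 17.02
ee_pos: [590.2, 50.1, 105.6]
ee_rot: [180.0, -0.1, 17.3]
force: [-0.1, -0.5, -3.3]
gripper_width: 39.8
gripper_force: 40.0
```

```bash
python3 st.py; python3 -c "
from h import *;from workcell import env;s=env.state();print(s['ee_pos'],togo(s,[s['ee_pos'][0],s['ee_pos'][1],4.6],17.2))"
```

```text
17.0167 fix [ 67.  197.4] z 105.63 [ 1.7998e+02 -1.3000e-01  1.7300e+01] F fix [-0.2 -0.4] [-0.1 -0.5 -3.3] T [-0.05  0.1   0.08] 39.78920913015394
[590.2255553   50.10126107 105.63300766] (array([-2.3000e-02, -4.0000e-03,  1.0103e+01]), array([ 0.0004, -0.0023,  0.0018]))
```

>>> move_arm(plan=[{"tx": 0,"ty": 0,"tz": 1.8,"wx": 0,"wy": -0.002,"wz": 0},{"tx": 0,"ty": 0,"tz": 2.4,"wx": 0,"wy": 0,"wz": 0},{"tx": 0,"ty": 0,"tz": 2.4,"wx": 0,"wy": 0,"wz": 0},{"tx": 0,"ty": 0,"tz": 1.8,"wx": 0,"wy": 0,"wz": 0},{"tx": 0,"ty": 0,"tz": 1.0,"wx": 0,"wy": 0,"wz": 0},{"tx": 0,"ty": 0,"tz": 0.4,"wx": 0,"wy": 0,"wz": 0},{"tx": 0,"ty": 0,"tz": 0.2,"wx": 0,"wy": 0,"wz": 0},{"tx": 0,"ty": 0,"tz": 0.1,"wx": 0,"wy": 0,"wz": 0},{"tx": 0,"ty": 0,"tz": 0,"wx": 0,"wy": 0,"wz": 0},{"tx": 0,"ty": 0,"tz": 0,"wx": 0,"wy": 0,"wz": 0}])

```text
time_s: 17.85
ee_pos: [590.9, 49.9, 5.8]
ee_rot: [179.9, -0.1, 17.2]
force: [0.4, 0.1, -3.0]
gripper_width: 40.0
gripper_force: 40.0
```

```bash
python3 st.py
```

```text
17.85 fix [ 67.6 197.1] z 5.83 [ 1.7995e+02 -1.2000e-01  1.7190e+01] F fix [ 0.4 -0. ] [ 0.4  0.1 -3. ] T [-0.02  0.05 -0.03] 39.97818441367522
```

>>> move_arm(plan=[{"tx": 0,"ty": 0,"tz": 0,"wx": 0,"wy": 0,"wz": 0},{"tx": 0,"ty": 0,"tz": 0,"wx": 0,"wy": 0,"wz": 0},{"tx": 0,"ty": 0,"tz": 0,"wx": 0,"wy": 0,"wz": 0},{"tx": 0,"ty": 0,"tz": 0,"wx": 0,"wy": 0,"wz": 0},{"tx": 0,"ty": 0,"tz": 0,"wx": 0,"wy": 0,"wz": 0},{"tx": 0,"ty": 0,"tz": 0,"wx": 0,"wy": 0,"wz": 0}], gripper=7.5)

```text
time_s: 18.35
ee_pos: [590.1, 49.9, 4.9]
ee_rot: [180.0, -0.0, 17.2]
force: [-0.1, 0.6, 0.2]
gripper_width: 74.4
gripper_force: 0.0
```

```bash
python3 st.py
```

```text
18.35 fix [ 66.8 197.2] z 4.9 [ 1.7997e+02 -2.0000e-02  1.7180e+01] F fix [0.  0.6] [-0.1  0.6  0.2] T [-0.08  0.12  0.01] 74.44653960713735
```

>>> move_arm(plan=[{"tx": -0.6,"ty": 0,"tz": 0,"wx": 0,"wy": 0,"wz": 0},{"tx": -1.5,"ty": 0,"tz": 0,"wx": 0,"wy": 0,"wz": 0},{"tx": -1.8,"ty": 0,"tz": 0,"wx": 0,"wy": 0,"wz": 0},{"tx": -1.8,"ty": 0,"tz": 0,"wx": 0,"wy": 0,"wz": 0},{"tx": -1.1,"ty": 0,"tz": 0,"wx": 0,"wy": 0,"wz": 0},{"tx": -0.5,"ty": 0,"tz": 0,"wx": 0,"wy": 0,"wz": 0},{"tx": 0,"ty": 0,"tz": 0,"wx": 0,"wy": 0,"wz": 0},{"tx": 0,"ty": 0,"tz": 0,"wx": 0,"wy": 0,"wz": 0},{"tx": 0,"ty": 0,"tz": 0,"wx": 0,"wy": 0,"wz": 0}])

```text
time_s: 19.1
ee_pos: [521.6, 28.5, 5.0]
ee_rot: [180.0, -0.1, 17.2]
force: [-0.3, 0.3, -0.7]
gripper_width: 75.0
gripper_force: 0.0
```

>>> move_arm(plan=[{"tx": 0,"ty": 0,"tz": 0,"wx": 0,"wy": 0,"wz": 0},{"tx": 0,"ty": 0,"tz": 0,"wx": 0,"wy": 0,"wz": 0},{"tx": 0,"ty": 0,"tz": 0,"wx": 0,"wy": 0,"wz": 0},{"tx": 0,"ty": 0,"tz": 0,"wx": 0,"wy": 0,"wz": 0},{"tx": 0,"ty": 0,"tz": 0,"wx": 0,"wy": 0,"wz": 0},{"tx": 0,"ty": 0,"tz": 0,"wx": 0,"wy": 0,"wz": 0},{"tx": 0,"ty": 0,"tz": 0,"wx": 0,"wy": 0,"wz": 0},{"tx": 0,"ty": 0,"tz": 0,"wx": 0,"wy": 0,"wz": 0}], gripper=3, force=40)

```text
time_s: 19.77
ee_pos: [520.3, 28.3, 4.7]
ee_rot: [180.0, -0.0, 17.2]
force: [1.4, 0.3, -0.9]
gripper_width: 39.9
gripper_force: 40.0
```

```bash
python3 st.py
```

```text
19.7667 fix [ -6.2 197.3] z 4.68 [ 1.7998e+02 -1.0000e-02  1.7170e+01] F fix [ 1.5 -0.2] [ 1.4  0.3 -0.9] T [-0.04  0.04  0.02] 39.9419065595473
```

>>> move_arm(plan=[{"tx": 0,"ty": 0,"tz": -1.4,"wx": 0,"wy": 0,"wz": 0},{"tx": 0,"ty": 0,"tz": -2.6,"wx": 0,"wy": 0,"wz": 0},{"tx": 0,"ty": 0,"tz": -2.8,"wx": 0,"wy": 0,"wz": 0},{"tx": 0,"ty": 0,"tz": -2.2,"wx": 0,"wy": 0,"wz": 0},{"tx": -0.8,"ty": 1.4,"tz": 0,"wx": 0,"wy": 0,"wz": 0},{"tx": -1.6,"ty": 2.8,"tz": 0,"wx": 0,"wy": 0,"wz": 0},{"tx": -1.6,"ty": 2.8,"tz": 0,"wx": 0,"wy": 0,"wz": 0},{"tx": -1.6,"ty": 2.8,"tz": 0,"wx": 0,"wy": 0,"wz": 0},{"tx": -1.6,"ty": 2.8,"tz": 0,"wx": 0,"wy": 0,"wz": 0},{"tx": -1.6,"ty": 2.8,"tz": 0,"wx": 0,"wy": 0,"wz": 0},{"tx": -1.6,"ty": 2.8,"tz": 0,"wx": 0,"wy": 0,"wz": 0},{"tx": -0.8,"ty": 1.4,"tz": 0,"wx": 0,"wy": 0,"wz": 0}])

```text
time_s: 20.77
ee_pos: [469.5, -194.9, 94.3]
ee_rot: [180.0, 0.1, 17.1]
force: [-0.4, -0.1, -3.4]
gripper_width: 39.6
gripper_force: 40.0
```

>>> move_arm(plan=[{"tx": 0,"ty": 0,"tz": 0,"wx": 0,"wy": 0,"wz": 0},{"tx": 0,"ty": 0,"tz": 0,"wx": 0,"wy": 0,"wz": 0},{"tx": 0,"ty": 0,"tz": 0,"wx": 0,"wy": 0,"wz": 0},{"tx": 0,"ty": 0,"tz": 0,"wx": 0,"wy": 0,"wz": 0}])

```text
time_s: 21.1
ee_pos: [471.0, -190.9, 94.5]
ee_rot: [-180.0, 0.0, 17.2]
force: [0.3, -0.7, -3.0]
gripper_width: 39.7
gripper_force: 40.0
```

```bash
python3 st.py; python3 -c "
from h import *;from workcell import env;s=env.state();print(togo(s,[471.6,-192.2,15.8],17.2))"
```

```text
21.1 fix [-118.1    2.5] z 94.53 [-1.7997e+02  3.0000e-02  1.7250e+01] F fix [ 0.1 -0.7] [ 0.3 -0.7 -3. ] T [-0.14  0.26 -0.01] 39.697916631403196
(array([0.02 , 0.147, 7.873]), array([-0.0004,  0.0005,  0.0008]))
```

>>> move_arm(plan=[{"tx": 0,"ty": 0.14,"tz": 1.5,"wx": 0,"wy": 0,"wz": 0},{"tx": 0,"ty": 0,"tz": 2.2,"wx": 0,"wy": 0,"wz": 0},{"tx": 0,"ty": 0,"tz": 2.0,"wx": 0,"wy": 0,"wz": 0},{"tx": 0,"ty": 0,"tz": 1.2,"wx": 0,"wy": 0,"wz": 0},{"tx": 0,"ty": 0,"tz": 0.5,"wx": 0,"wy": 0,"wz": 0},{"tx": 0,"ty": 0,"tz": 0.3,"wx": 0,"wy": 0,"wz": 0},{"tx": 0,"ty": 0,"tz": 0.1,"wx": 0,"wy": 0,"wz": 0},{"tx": 0,"ty": 0,"tz": 0,"wx": 0,"wy": 0,"wz": 0},{"tx": 0,"ty": 0,"tz": 0,"wx": 0,"wy": 0,"wz": 0},{"tx": 0,"ty": 0,"tz": 0,"wx": 0,"wy": 0,"wz": 0}])

```text
time_s: 21.93
ee_pos: [472.2, -193.6, 17.6]
ee_rot: [179.9, -0.1, 17.2]
force: [0.3, 0.2, -2.1]
gripper_width: 39.7
gripper_force: 40.0
```

```bash
python3 st.py
cat > prof.py <<'E'
from h import *
from workcell import grab_frame
h=grab_frame("scene");c=np.array([582.2,-157.3]);y=np.radians(17.0)
g=cv2.cvtColor(h["color"],cv2.COLOR_RGB2GRAY);L=np.arange(-30,31,1.)
for cc,a,mm in blobs(masks(h)["orange"],10):
    i=infix(onplane(h,cc,50.5)[0],c,y)
    if abs(i[1])<40 and abs(i[0])<130: print("orange",a,i)
for x0 in(-54,-50,-46):
    o=[]
    for x in np.arange(x0,x0+4,1.):
        P=np.array([[c[0]+x*np.cos(y)-l*np.sin(y),c[1]+x*np.sin(y)+l*np.cos(y),51] for l in L]);uv=proj(h,P).astype(np.float32)
        o.append(cv2.remap(g,uv[:,:1],uv[:,1:],cv2.INTER_LINEAR).ravel())
    print(x0,dict(zip(L.astype(int).tolist(),np.mean(o,0).astype(int).tolist())))
E
python3 prof.py
```

```text
21.9333 fix [-117.8   -0.4] z 17.58 [ 1.7991e+02 -8.0000e-02  1.7180e+01] F fix [0.3 0.2] [ 0.3  0.2 -2.1] T [-0.1   0.33 -0.01] 39.6841545418574
orange 77 [-33.6  -2.3]
orange 14 [75.6 -0.5]
-54 {-30: 95, -29: 85, -28: 83, -27: 84, -26: 86, -25: 86, -24: 91, -23: 99, -22: 119, -21: 145, -20: 158, -19: 148, -18: 132, -17: 111, -16: 93, -15: 92, -14: 96, -13: 103, -12: 117, -11: 134, -10: 155, -9: 168, -8: 170, -7: 169, -6: 169, -5: 168, -4: 168, -3: 169, -2: 170, -1: 170, 0: 170, 1: 170, 2: 169, 3: 169, 4: 168, 5: 167, 6: 162, 7: 154, 8: 134, 9: 112, 10: 99, 11: 96, 12: 95, 13: 107, 14: 120, 15: 139, 16: 157, 17: 162, 18: 150, 19: 138, 20: 133, 21: 131, 22: 131, 23: 132, 24: 131, 25: 128, 26: 128, 27: 130, 28: 131, 29: 132, 30: 132}
-50 {-30: 81, -29: 74, -28: 67, -27: 63, -26: 64, -25: 66, -24: 69, -23: 85, -22: 107, -21: 133, -20: 152, -19: 156, -18: 130, -17: 101, -16: 91, -15: 88, -14: 90, -13: 94, -12: 105, -11: 131, -10: 155, -9: 163, -8: 168, -7: 169, -6: 169, -5: 169, -4: 169, -3: 170, -2: 169, -1: 169, 0: 169, 1: 169, 2: 169, 3: 169, 4: 168, 5: 166, 6: 164, 7: 150, 8: 125, 9: 102, 10: 92, 11: 86, 12: 98, 13: 111, 14: 125, 15: 145, 16: 157, 17: 156, 18: 146, 19: 120, 20: 99, 21: 96, 22: 95, 23: 94, 24: 93, 25: 92, 26: 94, 27: 97, 28: 98, 29: 97, 30: 96}
-46 {-30: 74, -29: 69, -28: 59, -27: 49, -26: 49, -25: 51, -24: 65, -23: 83, -22: 112, -21: 149, -20: 171, -19: 169, -18: 162, -17: 155, -16: 150, -15: 147, -14: 146, -13: 147, -12: 154, -11: 164, -10: 165, -9: 166, -8: 167, -7: 168, -6: 169, -5: 169, -4: 168, -3: 166, -2: 166, -1: 167, 0: 168, 1: 167, 2: 167, 3: 167, 4: 166, 5: 166, 6: 166, 7: 164, 8: 162, 9: 158, 10: 153, 11: 151, 12: 153, 13: 156, 14: 161, 15: 165, 16: 164, 17: 157, 18: 129, 19: 100, 20: 84, 21: 76, 22: 74, 23: 74, 24: 75, 25: 76, 26: 77, 27: 77, 28: 75, 29: 75, 30: 75}
```

>>> move_arm(plan=[{"tx": 0,"ty": -0.16,"tz": 0.2,"wx": 0.0015,"wy": 0,"wz": 0},{"tx": 0,"ty": 0,"tz": 0,"wx": 0,"wy": 0,"wz": 0},{"tx": 0,"ty": 0,"tz": 0,"wx": 0,"wy": 0,"wz": 0},{"tx": 0.3,"ty": 0,"tz": 0,"wx": 0,"wy": 0,"wz": 0},{"tx": 0.4,"ty": 0,"tz": 0,"wx": 0,"wy": 0,"wz": 0},{"tx": 0.4,"ty": 0,"tz": 0,"wx": 0,"wy": 0,"wz": 0},{"tx": 0.4,"ty": 0,"tz": 0,"wx": 0,"wy": 0,"wz": 0},{"tx": 0.4,"ty": 0,"tz": 0,"wx": 0,"wy": 0,"wz": 0},{"tx": 0.4,"ty": 0,"tz": 0,"wx": 0,"wy": 0,"wz": 0},{"tx": 0.4,"ty": 0,"tz": 0,"wx": 0,"wy": 0,"wz": 0},{"tx": 0.3,"ty": 0,"tz": 0,"wx": 0,"wy": 0,"wz": 0},{"tx": 0,"ty": 0,"tz": 0,"wx": 0,"wy": 0,"wz": 0}])

```text
time_s: 22.98
ee_pos: [500.6, -182.9, 14.8]
ee_rot: [-180.0, -0.0, 17.2]
force: [1.2, -0.0, -2.5]
gripper_width: 39.4
gripper_force: 40.0
```

```bash
python3 st.py
```

```text
22.9833 fix [-87.5   1.4] z 14.8 [-1.7996e+02 -4.0000e-02  1.7200e+01] F fix [ 1.1 -0.4] [ 1.2 -0.  -2.5] T [-0.08  0.27  0.01] 39.44136219063818
```

>>> move_arm(plan=[{"tx": 0.2,"ty": 0,"tz": -0.04,"wx": 0,"wy": 0,"wz": 0},{"tx": 0.4,"ty": 0,"tz": 0,"wx": 0,"wy": 0,"wz": 0},{"tx": 0.4,"ty": 0,"tz": 0,"wx": 0,"wy": 0,"wz": 0},{"tx": 0.4,"ty": 0,"tz": 0,"wx": 0,"wy": 0,"wz": 0},{"tx": 0.4,"ty": 0,"tz": 0,"wx": 0,"wy": 0,"wz": 0},{"tx": 0.4,"ty": 0,"tz": 0,"wx": 0,"wy": 0,"wz": 0},{"tx": 0.4,"ty": 0,"tz": 0,"wx": 0,"wy": 0,"wz": 0},{"tx": 0.4,"ty": 0,"tz": 0,"wx": 0,"wy": 0,"wz": 0},{"tx": 0.3,"ty": 0,"tz": 0,"wx": 0,"wy": 0,"wz": 0},{"tx": 0.2,"ty": 0,"tz": 0,"wx": 0,"wy": 0,"wz": 0},{"tx": 0,"ty": 0,"tz": 0,"wx": 0,"wy": 0,"wz": 0},{"tx": 0,"ty": 0,"tz": 0,"wx": 0,"wy": 0,"wz": 0}])

```text
time_s: 23.98
ee_pos: [533.1, -172.6, 15.1]
ee_rot: [-179.9, 0.0, 17.2]
force: [-0.5, -0.7, -3.3]
gripper_width: 39.6
gripper_force: 40.0
```

```bash
python3 st.py
```

```text
23.9833 fix [-53.5   1.6] z 15.14 [-1.7993e+02  2.0000e-02  1.7180e+01] F fix [-0.6 -0.5] [-0.5 -0.7 -3.3] T [-0.14  0.26  0.01] 39.59280600357049
```

>>> move_arm(plan=[{"tx": 0.2,"ty": 0,"tz": 0,"wx": 0,"wy": 0,"wz": 0},{"tx": 0.2,"ty": 0,"tz": 0,"wx": 0,"wy": 0,"wz": 0},{"tx": 0.2,"ty": 0,"tz": 0,"wx": 0,"wy": 0,"wz": 0},{"tx": 0.1,"ty": 0,"tz": 0,"wx": 0,"wy": 0,"wz": 0},{"tx": 0.1,"ty": 0,"tz": 0,"wx": 0,"wy": 0,"wz": 0},{"tx": 0.1,"ty": 0,"tz": 0,"wx": 0,"wy": 0,"wz": 0},{"tx": 0,"ty": 0,"tz": 0,"wx": 0,"wy": 0,"wz": 0},{"tx": 0,"ty": 0,"tz": 0,"wx": 0,"wy": 0,"wz": 0}])

```text
time_s: 24.65
ee_pos: [537.0, -171.3, 14.9]
ee_rot: [-179.9, 0.5, 17.3]
force: [-11.9, -6.3, 3.1]
gripper_width: 39.7
gripper_force: 40.0
```

```bash
python3 st.py
```

```text
24.65 fix [-49.3   1.7] z 14.89 [-179.86    0.54   17.25] F fix [-13.3  -2.5] [-11.9  -6.3   3.1] T [-1.14  1.88 -0.06] 39.663641688429905
```

```bash
python3 chk.py f6.pkl orange pics/p9.png
```

```text
scene before [194.5 264.8] 16 fix [69.6  1.5]
scene now [195.6 268.6] 28 fix [79.4  0.7]
top before [304.8 148.7] 36 fix [43.9 -1.4]
scene orange [187.7 247.9] 95 fix [37.7 -0.2]
scene orange [193.6 263.2] 25 fix [79.5 -0.5]
top orange [302.5 150. ] 22 fix [38.7  9.9]
```

View pics/p9.png

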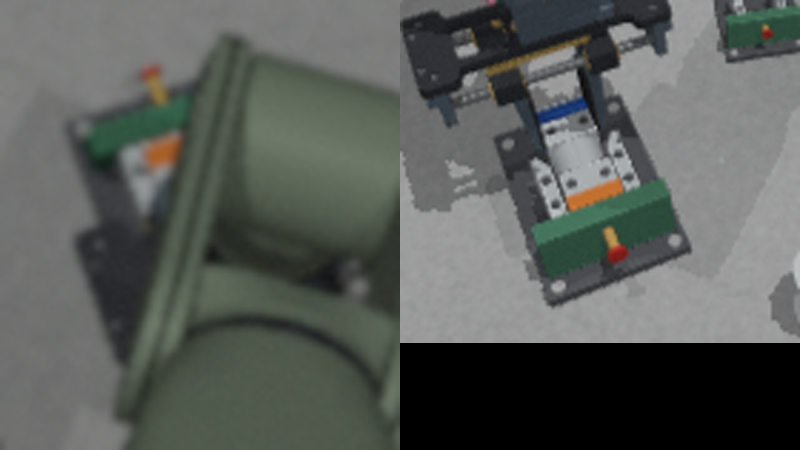

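The button is at the same place as in the first check, pixel (195.6,268.6) in the scene camera, so the orange end is fully home. I'll ease the preload, settle the coupling on the plate and let go.

>>> move_arm(plan=[{"tx": 0,"ty": 0,"tz": 0,"wx": 0,"wy": 0,"wz": 0},{"tx": 0,"ty": 0,"tz": 0,"wx": 0,"wy": 0,"wz": 0},{"tx": 0,"ty": 0,"tz": 0,"wx": 0,"wy": 0,"wz": 0},{"tx": 0,"ty": 0,"tz": 0,"wx": 0,"wy": 0,"wz": 0},{"tx": 0,"ty": 0,"tz": 0,"wx": 0,"wy": 0,"wz": 0},{"tx": 0,"ty": 0,"tz": 0,"wx": 0,"wy": 0,"wz": 0},{"tx": -0.1,"ty": 0.05,"tz": 0,"wx": 0,"wy": 0,"wz": 0},{"tx": -0.1,"ty": 0,"tz": 0.03,"wx": 0,"wy": 0,"wz": 0},{"tx": 0,"ty": 0,"tz": 0,"wx": 0,"wy": 0,"wz": 0},{"tx": 0,"ty": 0,"tz": 0,"wx": 0,"wy": 0,"wz": 0}])

```text
time_s: 25.58
ee_pos: [537.1, -171.3, 14.8]
ee_rot: [-179.8, 0.3, 17.2]
force: [-7.3, -1.9, 1.6]
gripper_width: 39.4
gripper_force: 40.0
```

```bash
python3 st.py
```

```text
25.5833 fix [-49.2   1.6] z 14.79 [-179.84    0.31   17.22] F fix [-7.5  0.4] [-7.3 -1.9  1.6] T [-0.42  1.28  0.09] 39.38750470256566
```

>>> move_arm(plan=[{"tx": -0.05,"ty": 0,"tz": 0,"wx": 0,"wy": 0,"wz": 0},{"tx": 0,"ty": 0,"tz": 0,"wx": 0,"wy": 0,"wz": 0},{"tx": 0,"ty": 0,"tz": 0,"wx": 0,"wy": 0,"wz": 0},{"tx": 0,"ty": 0,"tz": 0,"wx": 0,"wy": 0,"wz": 0}], gripper=3, force=4)

```text
time_s: 25.92
ee_pos: [537.4, -171.3, 14.8]
ee_rot: [-179.9, 0.2, 17.2]
force: [-6.2, -1.7, -0.1]
gripper_width: 40.1
gripper_force: 4.0
```

>>> move_arm(plan=[{"tx": 0,"ty": 0,"tz": 0,"wx": 0,"wy": 0,"wz": 0},{"tx": 0,"ty": 0,"tz": 0,"wx": 0,"wy": 0,"wz": 0},{"tx": 0,"ty": 0,"tz": 0,"wx": 0,"wy": 0,"wz": 0},{"tx": 0,"ty": 0,"tz": 0,"wx": 0,"wy": 0,"wz": 0},{"tx": 0,"ty": 0,"tz": 0,"wx": 0,"wy": 0,"wz": 0},{"tx": 0,"ty": 0,"tz": 0,"wx": 0,"wy": 0,"wz": 0},{"tx": 0,"ty": 0,"tz": 0,"wx": 0,"wy": 0,"wz": 0}], gripper=8)

```text
time_s: 26.5
ee_pos: [539.7, -171.2, 15.0]
ee_rot: [-179.9, -0.0, 17.2]
force: [-0.2, -0.6, -1.5]
gripper_width: 79.4
gripper_force: 0.0
```

```bash
python3 st.py;python3 chk.py f7.pkl orange pics/p10.png
```

```text
26.5 fix [-46.7   0.9] z 14.97 [-1.7995e+02 -2.0000e-02  1.7180e+01] F fix [-0.3 -0.5] [-0.2 -0.6 -1.5] T [-0.07  0.16  0.05] 79.42455107883079
scene before [194.5 264.8] 16 fix [69.6  1.5]
scene now [195.5 268.5] 22 fix [79.1  0.6]
top before [304.8 148.7] 36 fix [43.9 -1.4]
scene orange [187.7 247.9] 95 fix [37.7 -0.2]
scene orange [193.6 263.2] 24 fix [79.5 -0.6]
top orange [302.4 150. ] 23 fix [38.9 10.1]
```

Let go, and the plunger is still pressed. I'll retreat straight up and re-check.

>>> move_arm(plan=[{"tx": 0,"ty": 0,"tz": -0.8,"wx": 0,"wy": 0,"wz": 0},{"tx": 0,"ty": 0,"tz": -1.5,"wx": 0,"wy": 0,"wz": 0},{"tx": 0,"ty": 0,"tz": -2.0,"wx": 0,"wy": 0,"wz": 0},{"tx": 0,"ty": 0,"tz": -2.5,"wx": 0,"wy": 0,"wz": 0},{"tx": 0,"ty": 0,"tz": -2.5,"wx": 0,"wy": 0,"wz": 0},{"tx": -1,"ty": 0,"tz": -2.5,"wx": 0,"wy": 0,"wz": 0},{"tx": -3,"ty": 0,"tz": -1,"wx": 0,"wy": 0,"wz": 0},{"tx": -3,"ty": 0,"tz": 0,"wx": 0,"wy": 0,"wz": 0},{"tx": -2,"ty": 0,"tz": 0,"wx": 0,"wy": 0,"wz": 0},{"tx": 0,"ty": 0,"tz": 0,"wx": 0,"wy": 0,"wz": 0},{"tx": 0,"ty": 0,"tz": 0,"wx": 0,"wy": 0,"wz": 0},{"tx": 0,"ty": 0,"tz": 0,"wx": 0,"wy": 0,"wz": 0}])

```text
time_s: 27.6
ee_pos: [454.6, -198.0, 143.5]
ee_rot: [-180.0, -0.1, 17.2]
force: [-0.1, 1.1, 0.3]
gripper_width: 80.0
gripper_force: 0.0
```

```bash
python3 st.py;python3 chk.py f8.pkl orange pics/p11.png
```

```text
27.6 fix [-135.9    0.5] z 143.47 [-1.7999e+02 -9.0000e-02  1.7170e+01] F fix [0.2 1.1] [-0.1  1.1  0.3] T [-0.05  0.13 -0.03] 80.02757799619465
scene before [194.5 264.8] 16 fix [69.6  1.5]
scene now [195.5 268.5] 22 fix [79.1  0.6]
top before [304.8 148.7] 36 fix [43.9 -1.4]
scene orange [187.7 247.9] 95 fix [37.7 -0.2]
scene orange [193.6 263.4] 23 fix [79.8 -0.8]
top orange [305.4 149.1] 39 fix [38.6  0.9]
```

View pics/p11.png

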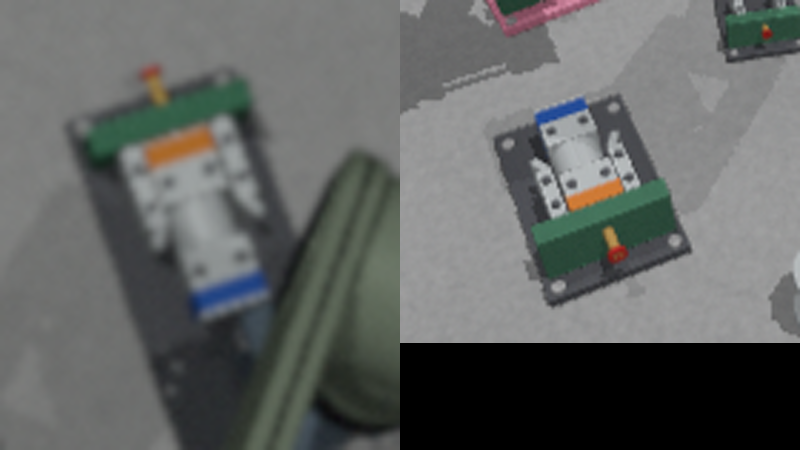

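The coupling lies flat with its orange end against the bar. The plunger button stands fully out behind the bar at (617,252), and the gripper is clear. Handing in.

```bash
python3 -c "
from workcell import env
print(env.job_done())"
```

```text
the job is handed in; nothing more can be done
None
```

The job is handed in: the blue end was pressed home and held, then the coupling was turned and its orange end left home, flat on the base plate with the plunger pressed and the gripper clear, at 27.6 s; the other parts were not touched as far as I could tell.

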